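Load a curing unit behind an unmarked drawer catch

TASK

Load the curing unit: open its drawer, whose catch may be locked or free - you only find out by pulling, and a quarter turn of the round knob changes it over - and stand the carrier flat in the drawer, close up to the back so that it holds the presence lever down, with exactly four yellow blocks in it, one lying flat in each bay. Then push the drawer fully home; leave the spare blocks lying on the worktop, and do not shove the two plaster models.

Things in the scene. Friction and masses are not known exactly. Their poses are not given: they have to be found in the camera images.
- curing_unit: White box, fixed, 150 deep (x) x 187 wide (y) x 74 mm high; origin at the centre of its underside, its front looks to its own -x. A full-width drawer front, 12 mm thick and 66 mm high (6 to 72 mm above the worktop), closes it; the drawer box lies in its right part (-y), the catch in its left part (+y).
- knob_grip (a point): On the upright axis of the black round fluted catch knob on the unit's top: 35 mm across, 2 to 24 mm above the top, this point 14 mm above it. It turns without stops or marks (0.06 N m), its angle tells nothing. Half of its angles lock the drawer, half free it: a quarter turn (80 to 100 degrees) either way takes locked to free and free to locked. Turn it only with the drawer pushed in.
- drawer (a joint): How far the drawer is out, m: 0 shut, 0.14 fully out. Slides to the unit's -x with about 1.5 N of friction and stays where it is left. While locked it comes out at most about 11 mm and then stops dead (a 10 to 15 N pull is plenty to tell); such a pull also centres the knob's cam in its locked range.
- drawer_handle (a point): Middle of the steel bar handle of the drawer: bar along y, 90 mm long and about 10 mm thick, 47 mm above the worktop, its axis 35 mm in front of the drawer front; moves with the drawer, axes as the unit's.
- drawer_seat (a point): Moves with the drawer, axes as the unit's: where the carrier's origin lies when well seated (its x along this x, either way round), 17 mm above the worktop on two grey runners, 6 mm clear of the back wall. 5 mm to the back or front still holds the lever down, 16 mm to the front misses it. Drawer inside 132 (x) x 110 (y) mm, centred on this y; side and back walls reach 24 mm above the worktop.
- presence_lever (a joint): Hinged lever of the presence switch at the back of the drawer, rad: 0 up, about 0.5 when a seated carrier holds it down (over 0.38 counts). Its own spring lifts it; it takes 0.5 N.
- lever_roller (a point): Where the white roller (6 mm thick, 18 mm long along y) of the presence lever is while it is up: 15 mm in front of the drawer's back wall, its top 24 mm above the worktop; the carrier is lowered on it from above. Moves with the drawer.
- carrier: Loose aluminium tray 110 (x) x 96 (y) mm, floor 3 mm, lips and dividers 9 mm high, 0.22 kg, four bays two by two. Origin at the centre of its underside. A black upright grip fin stands at its centre, 9 mm thick (x), 44 mm long (y), top 46 mm above the underside: grip it across x from above.
- bay_0 (a point): Centre of the floor of one bay of the carrier, 3 mm above the carrier's underside; the bay is 44 mm (x) x 36 mm (y) and takes one block with its 38 mm length along the carrier's x, its 26 mm width along the carrier's y. Axes as the carrier's.
- bay_1 (a point): Centre of the floor of one bay of the carrier, 3 mm above the carrier's underside; the bay is 44 mm (x) x 36 mm (y) and takes one block with its 38 mm length along the carrier's x, its 26 mm width along the carrier's y. Axes as the carrier's.
- bay_2 (a point): Centre of the floor of one bay of the carrier, 3 mm above the carrier's underside; the bay is 44 mm (x) x 36 mm (y) and takes one block with its 38 mm length along the carrier's x, its 26 mm width along the carrier's y. Axes as the carrier's.
- bay_3 (a point): Centre of the floor of one bay of the carrier, 3 mm above the carrier's underside; the bay is 44 mm (x) x 36 mm (y) and takes one block with its 38 mm length along the carrier's x, its 26 mm width along the carrier's y. Axes as the carrier's.
- block_0: Yellow silicone block 26 x 38 x 20 mm, 50 g, lying flat; origin at the centre of its underside, x along its 26 mm width, y along its 38 mm length, z up. Four to six of the six blocks are present.
- block_1: Yellow silicone block 26 x 38 x 20 mm, 50 g, lying flat; origin at the centre of its underside, x along its 26 mm width, y along its 38 mm length, z up. Four to six of the six blocks are present.
- block_2: Yellow silicone block 26 x 38 x 20 mm, 50 g, lying flat; origin at the centre of its underside, x along its 26 mm width, y along its 38 mm length, z up. Four to six of the six blocks are present.
- block_3: Yellow silicone block 26 x 38 x 20 mm, 50 g, lying flat; origin at the centre of its underside, x along its 26 mm width, y along its 38 mm length, z up. Four to six of the six blocks are present.
- block_4: Yellow silicone block 26 x 38 x 20 mm, 50 g, lying flat; origin at the centre of its underside, x along its 26 mm width, y along its 38 mm length, z up. Four to six of the six blocks are present.
- block_5: Yellow silicone block 26 x 38 x 20 mm, 50 g, lying flat; origin at the centre of its underside, x along its 26 mm width, y along its 38 mm length, z up. Four to six of the six blocks are present.
- model_a: Plaster arch model 55 x 58 x 24 mm, loose bystander; origin at the centre of its underside. Leave it where it stands.
- model_b: Plaster arch model 55 x 58 x 24 mm, loose bystander; origin at the centre of its underside. Leave it where it stands.
Things that resemble listed ones, but are neither listed nor needed, are in the scene too. Leave any green look-alike of the block_4 alone.

How it is judged:
On the way, in this order (a step that is already met when the one before it is completed fails the run):
1. the drawer has been drawn out (by more than 90 mm) (value of joint drawer above 0.09 m), for 0.2 s.
2. with the drawer still out (more than 80 mm), the carrier sits flat in it holding the presence lever down, a block in each of its four bays (value of joint drawer above 0.08 m and value of joint presence_lever above 0.38 rad and angle between carrier's own z axis and vertical below 0.06 rad and z of carrier in the frame of drawer_seat below 0.004 m and distance between any of block_0, block_1, block_2, block_3, block_4, block_5 and bay_0 below 0.01 m and distance between any of block_0, block_1, block_2, block_3, block_4, block_5 and bay_1 below 0.01 m and distance between any of block_0, block_1, block_2, block_3, block_4, block_5 and bay_2 below 0.01 m and distance between any of block_0, block_1, block_2, block_3, block_4, block_5 and bay_3 below 0.01 m), for 0.3 s.
At the end, for the whole second after the job is handed in: The drawer is shut to within 6 mm; in it the carrier lies flat on the runners (within 4 mm, 0.06 rad) and holds the presence lever past 0.38 rad; each of the four bays holds one block, its origin within 10 mm of the bay's point; every other block lies on the worktop; all at rest (value of joint drawer below 0.006 m and value of joint presence_lever above 0.38 rad and angle between carrier's own z axis and vertical below 0.06 rad and z of carrier in the frame of drawer_seat below 0.004 m and distance between any of block_0, block_1, block_2, block_3, block_4, block_5 and bay_0 below 0.01 m and distance between any of block_0, block_1, block_2, block_3, block_4, block_5 and bay_1 below 0.01 m and distance between any of block_0, block_1, block_2, block_3, block_4, block_5 and bay_2 below 0.01 m and distance between any of block_0, block_1, block_2, block_3, block_4, block_5 and bay_3 below 0.01 m and (height (world z) of block_0 between -0.01 and 0.006 m or distance between block_0 and bay_0 below 0.01 m or distance between block_0 and bay_1 below 0.01 m or distance between block_0 and bay_2 below 0.01 m or distance between block_0 and bay_3 below 0.01 m) and (height (world z) of block_1 between -0.01 and 0.006 m or distance between block_1 and bay_0 below 0.01 m or distance between block_1 and bay_1 below 0.01 m or distance between block_1 and bay_2 below 0.01 m or distance between block_1 and bay_3 below 0.01 m) and (height (world z) of block_2 between -0.01 and 0.006 m or distance between block_2 and bay_0 below 0.01 m or distance between block_2 and bay_1 below 0.01 m or distance between block_2 and bay_2 below 0.01 m or distance between block_2 and bay_3 below 0.01 m) and (height (world z) of block_3 between -0.01 and 0.006 m or distance between block_3 and bay_0 below 0.01 m or distance between block_3 and bay_1 below 0.01 m or distance between block_3 and bay_2 below 0.01 m or distance between block_3 and bay_3 below 0.01 m) and (height (world z) of block_4 between -0.01 and 0.006 m or distance between block_4 and bay_0 below 0.01 m or distance between block_4 and bay_1 below 0.01 m or distance between block_4 and bay_2 below 0.01 m or distance between block_4 and bay_3 below 0.01 m) and (height (world z) of block_5 between -0.01 and 0.006 m or distance between block_5 and bay_0 below 0.01 m or distance between block_5 and bay_1 below 0.01 m or distance between block_5 and bay_2 below 0.01 m or distance between block_5 and bay_3 below 0.01 m) and linear speed of each of block_0, block_1, block_2, block_3, block_4, block_5, carrier below 0.02 m/s); the robot touches nothing.
It fails at once if plaster model_a pushed more than 30 mm or tipped (distance of model_a from where it was at the start of the episode above 0.03 m or angle between model_a's own z axis and vertical above 0.5 rad).
It fails at once if plaster model_b pushed more than 30 mm or tipped (distance of model_b from where it was at the start of the episode above 0.03 m or angle between model_b's own z axis and vertical above 0.5 rad).
Of block_0, block_1, block_2, block_3, block_4, block_5 only 4 to 6 are there at a start; the rules pass over those that are not, and their reading is None.
At some moment in a run one of block_0, block_1, block_2, block_3, block_4, block_5 may be knocked a few centimetres aside while the robot is not near it.
Once in a run the grip may slacken for a moment while it holds something.
It also fails if it takes over 208 s, if anything falls off the work surface, if the arm or the gripper's body presses on something with over 40 N, if the wrist force passes 120 N, or if a joint passes its speed limit or range.

ROBOT

A 7-joint arm with a two-finger parallel gripper is mounted at the origin on a cart in front of the work surface, level with it; the furniture and walls round the work are solid. World frame = base frame: x ahead of the robot, y to its left, z up, the work surface at z = 0. Lengths are in m, angles in rad, forces in N, time in s.
With the tool pointing down it reaches from about 0.425 to 0.925 m from the base axis. Payload 6.8 kg.
Tool frame: the origin (TCP) lies at the very end of the fingers, on their centre line; the grasp point (between the pads) lies 19 mm behind it; z points along the fingers, y is the line along which they close (so a half turn about z gives the same grasp; the last joint's range is limited). The gripper opens to 85 mm and grips with 20 to 120 N. Pads are 22 mm wide; open, the fingers measure 114 mm over their backs; the gripper's body (76 mm by 85 mm) begins 54 mm behind the grasp point. The pads swing forward as they close: fully open they stand 13 mm farther back than shut.
Start: joints at [1.078, 0.477, 0.022, 1.555, -0.011, 1.109, -0.083], TCP at [0.253, -0.626, 0.231] pointing down, gripper open.
Joint ranges: [-2.96, 2.96], [-0.34, 2.1], [-1.41, 1.46], [0.24, 2.44], [-1.37, 4.51], [0.17, 1.92], [-2.96, 2.96]. Speed limits (rad/s): [2.39, 2.39, 3.14, 3.14, 3.14, 3.14, 3.14].

INTERFACE

Orientations are given as a unit quaternion [w, x, y, z].
In Python, from station import bot gives the robot as it stands.
- The arm moves only by the tool jog_arm, never from a script. Its argument "motion" is a list of rows, each a list of 7 numbers: the turn, a rotation vector about the tool's x, y, z in rad, then the shift along the tool's x, y, z in mm, then the finger opening in mm, from 0 to 85.4. A call has 1 to 10 rows; each row is the pose to reach, as a shift and turn from the pose commanded when the call began, along the tool's axes at that moment; what a row does not reach only later rows make up. A row lasts 1/8 s, in which the tool goes at most 62.5 mm and 10.7 degrees, less where a joint would pass 70% of its speed; a pose out of reach is approached as far as the arm can. A call with a gripper value outside its range is refused whole. The fingers move at their own pace and stop on an object; "grip_force" is the grip in N (left out, the last holds). Time passes only in rows, so rows that repeat a pose let the fingers close. It gives the time, the measured TCP pose, the force, the opening and the grip force at its end, in the units of the state.
- bot.get_obs(): the state, without advancing time (a new reading comes with each control period).
- bot.read_camera(name): name is "scene" or "top"; returns a dict with "pixels" (480x640x3 uint8, red, green, blue), "camera_matrix" (3x3 intrinsics, pixels), "distortion" ([k1, k2, p1, p2, k3] as OpenCV has them; the pictures are not rectified), "T" (4x4, takes a point from camera to world coordinates). Camera axes: x right, y down, z forward; pixel columns grow to the right and rows downward; lengths in m; the calibration is good to about 2 mm. A picture is of the moment at which its call begins. There is no depth.
- bot.hand_in(): hands the job in; it is judged then, once.
Trained networks look in a picture, given as the dict that the camera call returned (one of the last four; its "shot" number tells which), for a name from the list of things; names that differ only in an ending like _2 or _b are one class to them, and where a whole thing is asked for, a point or a joint stands for the part that bears it (a point fixed in the world has none). Each returns a list of dicts, best first, with "score" (0 to 1); they miss things now and then, are a little off and sometimes report something else, mostly with a low value. They report only what shows in the picture. A call takes as long as a camera call. They do not tell look-alikes from the thing itself.
- bot.spot_in(thing, picture): "xy" ([column, row] in pixels, amid what is visible of it).
- bot.tip_of(thing, picture): "xy" ([column, row] in pixels: a listed point, or the origin of a listed thing).
The state is a dict: "t": time; "q": joint angles; "joint_vel": joint speeds; "joint_torque": joint torques, N m; "eef_pos": TCP position; "tool_rot": TCP orientation; "contact_force": force on the tool from outside, world axes, zero at the start; "torque": the same for the moment, N m; "gripper_width": opening from 0.0 (shut) to 1.0 (fully open); "grasp_force": force on a finger pad.
Only numpy, scipy, OpenCV 4.12 (cv2) and the standard library are available. Lean on these libraries where they do the work, as an engineer would, in place of code of your own. Each camera call takes 0.05 s, during which the arm holds its last target. There are 200 camera calls.

## Working session

There is one attempt and no reset: what is moved stays moved. The work goes in short steps, Python scripts to look and compute and a tool call to move; the robot and the scene stay as the last step left them, time stands still between calls to the robot, and variables do not carry over. Pictures are saved under pics/ and viewed, at most 14 in all, crops included, and the job is handed in when it is done.

Besides the shell and the picture viewer there is one more tool, called after ">>>" as a command line: name --pt "numbers of a row" for each row, then --argument value for the rest. jog_arm: Moves the arm, as the interface text tells. Its arguments: {"type":"object","properties":{"motion":{"type":"array"},"grip_force":{"type":"number"}},"required":["motion"]}

```bash
ls; mkdir -p pics; cat > h.py <<'E'
import numpy as np, cv2
from station import bot
def ray(p,xy):
    K=np.array(p["camera_matrix"]);d=np.array(p["distortion"]);T=np.array(p["T"])
    u=cv2.undistortPoints(np.array([[xy]],float),K,d)[0,0]
    return T[:3,3],T[:3,:3]@np.array([u[0],u[1],1.])
def at_z(p,xy,z):
    o,r=ray(p,xy);return o+r*(z-o[2])/r[2]
def proj(p,X):
    T=np.linalg.inv(np.array(p["T"]));
    return cv2.projectPoints(np.atleast_2d(np.array(X,float)),cv2.Rodrigues(T[:3,:3])[0],T[:3,3],np.array(p["camera_matrix"]),np.array(p["distortion"]))[0][:,0]
def shot(n,f=None):
    p=bot.read_camera(n)
    if f: cv2.imwrite(f"pics/{f}.png",p["pixels"][:,:,::-1])
    return p
E
python3 - <<'E'
from h import *
np.set_printoptions(precision=4,suppress=True)
o=bot.get_obs();print({k:np.round(v,3) for k,v in o.items()})
for n in("top","scene"):
    p=shot(n,n+"0");print(n,np.array(p["T"])[:3,3])
    for t,z in(("curing_unit",0),("knob_grip",.088),("drawer_handle",.047),("drawer_seat",.017),("carrier",0),("bay_0",.003),("block_0",0),("model_a",0)):
        for d in bot.tip_of(t,p): print(t,np.round(d["xy"]),round(d["score"],2),at_z(p,d["xy"],z)[:2])
E
```

```text
pics
{'t': np.float64(0.0), 'q': array([ 1.078,  0.478,  0.022,  1.556, -0.011,  1.109, -0.083]), 'joint_vel': array([ 0.001, -0.   , -0.   , -0.001,  0.   ,  0.001, -0.002]), 'joint_torque': array([ -0.   , -59.646,   1.607, -28.12 ,   0.012,   0.009,   0.   ]), 'eef_pos': array([ 0.253, -0.625,  0.23 ]), 'tool_rot': array([-0.001,  0.982,  0.191, -0.   ]), 'contact_force': array([-0.36 , -0.006,  0.316]), 'torque': array([0.051, 0.038, 0.001]), 'grasp_force': np.float64(0.0), 'gripper_width': np.float64(0.999)}
top [0.4265 0.1355 0.9524]
curing_unit [406. 190.] 0.8 [ 0.691 -0.038]
knob_grip [380. 203.] 0.73 [0.6402 0.0274]
drawer_handle [430. 243.] 0.59 [ 0.5708 -0.0756]
drawer_seat [280. 283.] 0.41 [0.4881 0.2211]
carrier [298. 275.] 0.63 [0.5067 0.186 ]
carrier [198. 269.] 0.59 [0.5148 0.3963]
bay_0 [280. 284.] 0.95 [0.4867 0.2235]
bay_0 [289. 261.] 0.81 [0.5346 0.2055]
bay_0 [306. 293.] 0.78 [0.4697 0.1701]
bay_0 [315. 264.] 0.77 [0.5293 0.1518]
block_0 [202. 228.] 0.79 [0.6008 0.3934]
block_0 [236. 237.] 0.67 [0.5823 0.3186]
block_0 [234. 314.] 0.64 [0.4228 0.3151]
block_0 [199
[... 265 characters left out ...]
knob_grip [333. 202.] 0.75 [0.6352 0.0256]
knob_grip [326. 221.] 0.35 [0.6047 0.0978]
drawer_handle [383. 208.] 0.64 [ 0.5693 -0.0712]
bay_0 [342. 316.] 0.93 [0.4849 0.228 ]
bay_0 [367. 298.] 0.73 [0.4726 0.1631]
bay_0 [321. 298.] 0.66 [0.5427 0.21  ]
bay_0 [342. 286.] 0.57 [0.5294 0.1589]
block_0 [399. 341.] 0.9 [0.3766 0.2269]
block_0 [310. 388.] 0.85 [0.4428 0.3844]
block_0 [346. 358.] 0.81 [0.4289 0.3054]
block_0 [264. 372.] 0.79 [0.52   0.3971]
block_0 [226. 352.] 0.73 [0.5963 0.3993]
block_0 [264. 328.] 0.66 [0.5815 0.3215]
block_0 [333. 200.] 0.4 [ 0.7299 -0.1172]
model_a [266. 273.] 0.93 [0.6781 0.2   ]
model_a [233. 298.] 0.74 [0.6808 0.2934]
model_a [343. 286.] 0.69 [0.5297 0.1557]
```

```bash
python3 - <<'E'
import cv2
a=cv2.imread("pics/top0.png")[140:380,160:500]
cv2.imwrite("pics/top0c.png",cv2.resize(a,None,fx=2.35,fy=2.35,interpolation=cv2.INTER_CUBIC))
a=cv2.imread("pics/scene0.png")[150:430,180:500]
cv2.imwrite("pics/scene0c.png",cv2.resize(a,None,fx=2.1,fy=2.1,interpolation=cv2.INTER_CUBIC))
E
```

```text
(no output)
```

View pics/top0c.png

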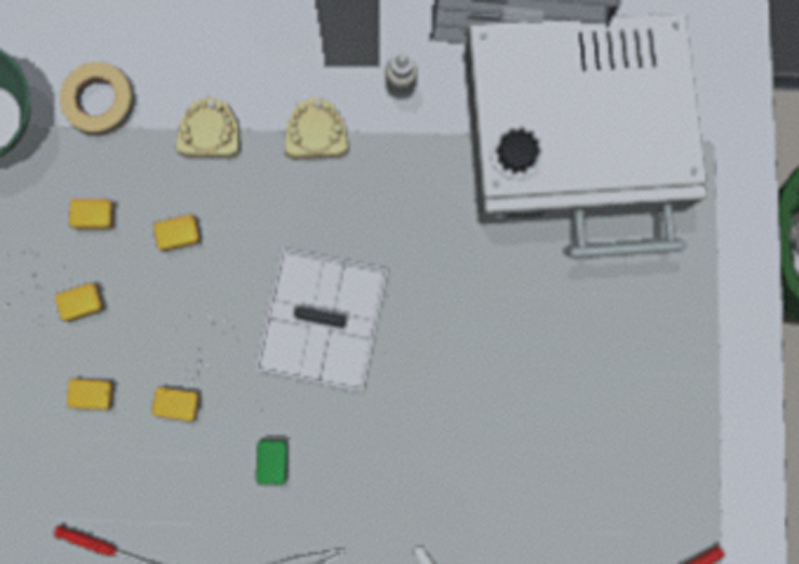

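View pics/scene0c.png

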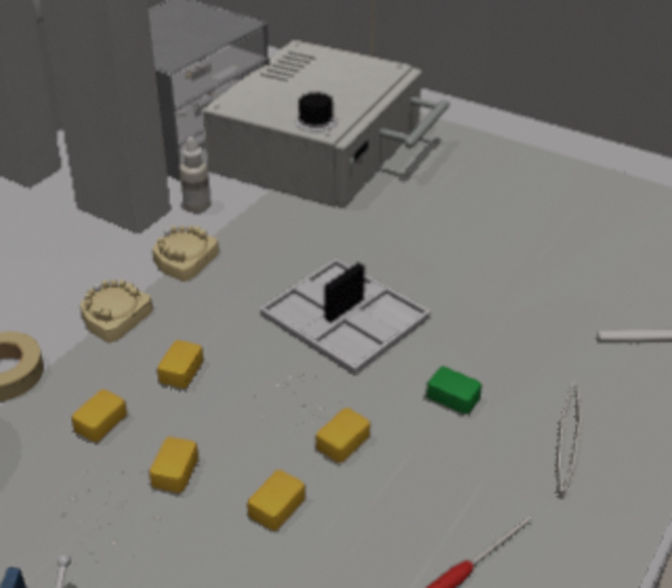

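The top crop shows five yellow blocks (left), a green look-alike at crop (272,460), the carrier with its black fin at (320,317), the unit at (590,110) with its knob at (517,150), and the handle at (627,245). The two models are at (208,128) and (316,128). Candidates for the block class are the yellow ones, full-picture pixels (202,228), (236,237), (234,314), (199,311) and (197,272), plus the green one at (278,339). I take only the yellow ones. Next I measure the poses by colour.

```bash
cat >> h.py <<'E'
def yellow(p,z=.02):
    hsv=cv2.cvtColor(p["pixels"],cv2.COLOR_RGB2HSV)
    m=cv2.inRange(hsv,(17,150,90),(30,255,255)); out=[]
    for c in cv2.findContours(m,cv2.RETR_EXTERNAL,cv2.CHAIN_APPROX_NONE)[0]:
        if cv2.contourArea(c)<80: continue
        W=np.array([at_z(p,q[0].astype(float),z)[:2] for q in c])
        (cx,cy),(w,h),a=cv2.minAreaRect((W*1000).astype(np.float32))
        if w<h: a+=90
        out.append((np.array([cx,cy])/1000,(a+90)%180-90,sorted((w,h)),c.reshape(-1,2).mean(0)))  # long-axis angle deg
    return out
E
python3 - <<'E'
from h import *
np.set_printoptions(precision=4,suppress=True)
p=shot("top")
for r in yellow(p,.014): print(r)
# unit edges in world at z=.074, fin at z=.046
g=cv2.cvtColor(p["pixels"],cv2.COLOR_RGB2GRAY)
m=(g[250:300,270:330]<60).astype(np.uint8)
c=max(cv2.findContours(m,cv2.RETR_EXTERNAL,cv2.CHAIN_APPROX_NONE)[0],key=cv2.contourArea)
W=np.array([at_z(p,q[0]+np.array([270.,250.]),.04)[:2] for q in c])*1000
print("fin",cv2.minAreaRect(W.astype(np.float32)),len(c))
m=(g[190:220,360:400]<60).astype(np.uint8);k=cv2.moments(m,True)
print("knob",at_z(p,(360+k["m10"]/k["m00"],190+k["m01"]/k["m00"]),.095))
# corners of unit lid read from crop
for x,y in((470,28),(688,16),(706,190),(485,203)):
    print("lid",at_z(p,(160+x/2.35,140+y/2.35),.073)[:2])
for x,y in((570,253),(684,246)): print("handle end",at_z(p,(160+x/2.35,140+y/2.35),.05)[:2])
for x,y in((284,249),(388,267),(364,390),(259,371)): print("car",at_z(p,(160+x/2.35,140+y/2.35),.009)[:2])
E
```

```text
(array([0.4285, 0.3126]), 83.62057495117188, [22.959875106811523, 35.26055908203125], array([234.46, 311.46]))
(array([0.4342, 0.3885]), -88.33988916873932, [22.221820831298828, 35.30162048339844], array([197.7843, 307.1765]))
(array([0.514 , 0.4022]), -70.24826049804688, [22.482763290405273, 35.29570007324219], array([193.0625, 268.1875]))
(array([0.5772, 0.3189]), -74.67879676818848, [23.00636100769043, 35.025657653808594], array([234.875 , 238.5833]))
(array([0.5919, 0.3961]), -88.98050844669342, [21.163394927978516, 35.96233367919922], array([198.3958, 230.7708]))
fin ((503.9759826660156, 189.24282836914062), (39.255393981933594, 6.592426300048828), 79.91813659667969) 45
knob [0.6378 0.0307 0.095 ]
lid [0.7481 0.0661]
lid [ 0.7642 -0.1215]
lid [ 0.612  -0.1317]
lid [0.597 0.053]
handle end [ 0.5602 -0.021 ]
handle end [ 0.568  -0.1183]
car [0.5648 0.2232]
car [0.5507 0.1316]
car [0.4434 0.1502]
car [0.4577 0.2414]
```

View pics/scene0.png

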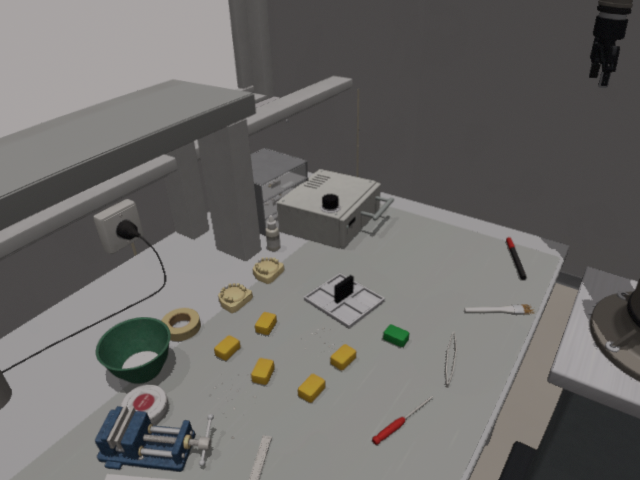

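The full scene shows the shelf behind on the left, the robot at the right, and nothing in the path to the handle. Unit yaw is about 4.6°. First I go above the handle.

```bash
cat > go.py <<'E'
import sys
from h import *
from scipy.spatial.transform import Rotation as R
def delta(t,phi=None,o=None):
    o=o or bot.get_obs();q=np.array(o["tool_rot"]);r=R.from_quat(q[[1,2,3,0]])
    f=np.radians(phi) if phi is not None else 2*np.arctan2(q[2],q[1])
    rt=R.from_quat([np.cos(f/2),np.sin(f/2),0,0])
    return np.round((r.inv()*rt).as_rotvec(),3),np.round(r.inv().apply(np.array(t)-o["eef_pos"])*1000,1)
if __name__=="__main__":
    a=[float(v) for v in sys.argv[1:]]
    o=bot.get_obs()
    print(*delta(a[:3],a[3] if len(a)>3 else None,o),"q7",round(o["q"][6],2))
E
python3 go.py .566 -.071 .2 94.6
```

```text
[ 0.     0.    -1.266] [ 498.  -396.8   31.3] q7 -0.08
```

>>> jog_arm --pt "0 0 -1.266 498 -397 31 28" --pt "0 0 -1.266 498 -397 31 28" --pt "0 0 -1.266 498 -397 31 28" --pt "0 0 -1.266 498 -397 31 28" --pt "0 0 -1.266 498 -397 31 28" --pt "0 0 -1.266 498 -397 31 28" --pt "0 0 -1.266 498 -397 31 28" --pt "0 0 -1.266 498 -397 31 28" --pt "0 0 -1.266 498 -397 31 28" --pt "0 0 -1.266 498 -397 31 28" --grip_force 40

```text
t: 2.2
eef_pos: [0.5607, -0.0803, 0.2011]
tool_rot: [0.0, 0.679, 0.735, 0.0]
contact_force: [0.6, -0.8, 0.4]
gripper_width: 0.329
grasp_force: 0.0
```

```bash
python3 go.py .566 -.071 .09 94.6; python3 -c "
from h import *
o=bot.get_obs();print(o['eef_pos'],o['q'])"
```

```text
[ 0.001  0.001 -0.001] [  8.9   5.9 111.1] q7 -0.06
[ 0.56070076 -0.08025522  0.20114757] [ 0.40245583  0.36956951 -0.46418152  1.82637081  0.19524303  0.98981599
 -0.06299436]
```

>>> jog_arm --pt "0 0 0 9 6 60 28" --pt "0 0 0 9 6 111 28" --pt "0 0 0 9 6 111 28"

```text
t: 2.58
eef_pos: [0.5619, -0.0721, 0.0866]
tool_rot: [-0.003, 0.678, 0.735, -0.002]
contact_force: [-0.0, -0.0, 0.4]
gripper_width: 0.325
grasp_force: 0.0
```

```bash
python3 - <<'E'
from h import *
p=shot("scene");q=shot("top")
a=cv2.resize(p["pixels"][130:280,270:450],None,fx=2.2,fy=2.2,interpolation=2)
b=cv2.resize(q["pixels"][170:320,340:520],None,fx=2.2,fy=2.2,interpolation=2)
cv2.imwrite("pics/h1.png",np.hstack([a,b])[:,:,::-1])
for n in(p,q):
  for d in bot.tip_of("drawer_handle",n)[:1]: print(at_z(n,d["xy"],.047),d["score"])
print(bot.get_obs()["eef_pos"])
E
```

```text
[0.64194262 0.03737281 0.047     ] 0.6
[ 0.56577742 -0.07452051  0.047     ] 0.6
[ 0.56685716 -0.0726653   0.09245459]
```

View pics/h1.png

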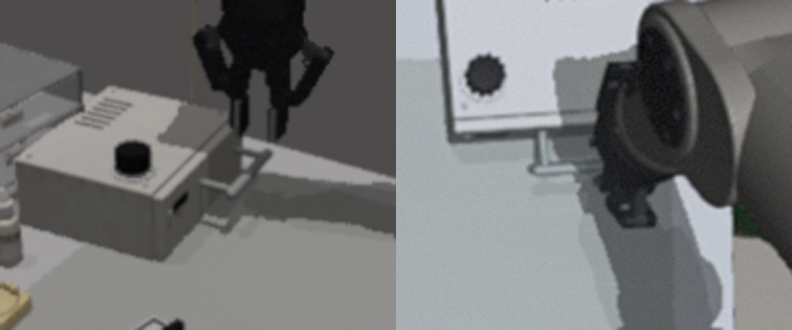

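Fingers straddle the bar; left finger is between front and bar. Descend gently.

>>> jog_arm --pt "0 0 0 0 0 15 28" --pt "0 0 0 0 0 30 28" --pt "0 0 0 0 0 38 28" --pt "0 0 0 0 0 38 28"

```text
t: 3.28
eef_pos: [0.5643, -0.0722, 0.0509]
tool_rot: [-0.001, 0.678, 0.735, -0.001]
contact_force: [0.4, -0.0, -0.2]
gripper_width: 0.328
grasp_force: 0.0
```

>>> jog_arm --pt "0 0 0 0 0 10 28" --pt "0 0 0 0 0 20 28" --pt "0 0 0 0 0 20 0" --pt "0 0 0 0 0 20 0" --pt "0 0 0 0 0 20 0" --pt "0 0 0 0 0 20 0"

```text
t: 4.03
eef_pos: [0.5642, -0.0722, 0.0312]
tool_rot: [-0.001, 0.678, 0.735, -0.0]
contact_force: [1.5, -0.1, -13.0]
gripper_width: 0.106
grasp_force: 38.8
```

>>> jog_arm --pt "0 0 0 0 -5 0 0" --pt "0 0 0 0 -10 0 0" --pt "0 0 0 0 -14 0 0" --pt "0 0 0 0 -14 0 0"

```text
t: 4.53
eef_pos: [0.5492, -0.0736, 0.0313]
tool_rot: [-0.001, 0.678, 0.735, -0.001]
contact_force: [-2.6, 0.1, -18.4]
gripper_width: 0.112
grasp_force: 38.9
```

>>> jog_arm --pt "0 0 0 0 -5 0 0" --pt "0 0 0 0 -10 0 0" --pt "0 0 0 0 -15 0 0" --pt "0 0 0 0 -15 0 0"

```text
t: 5.03
eef_pos: [0.5344, -0.0749, 0.0314]
tool_rot: [-0.001, 0.678, 0.735, -0.001]
contact_force: [-2.3, -0.7, -23.8]
gripper_width: 0.108
grasp_force: 38.9
```

>>> jog_arm --pt "0 0 0 0 -15 3 0" --pt "0 0 0 0 -30 3 0" --pt "0 0 0 0 -45 3 0" --pt "0 0 0 0 -60 3 0" --pt "0 0 0 0 -75 3 0" --pt "0 0 0 0 -90 3 0" --pt "0 0 0 0 -100 3 0" --pt "0 0 0 0 -100 3 0"

```text
t: 6.02
eef_pos: [0.4367, -0.0835, 0.0309]
tool_rot: [0.002, 0.678, 0.735, 0.0]
contact_force: [-1.0, -2.9, 13.8]
gripper_width: 0.107
grasp_force: 42.7
```

```bash
python3 - <<'E'
from h import *
q=shot("top");p=shot("scene")
a=cv2.resize(p["pixels"][130:300,280:480],None,fx=2,fy=2,interpolation=2)
b=cv2.resize(q["pixels"][170:340,340:540],None,fx=2,fy=2,interpolation=2)
cv2.imwrite("pics/h2.png",np.hstack([a,b])[:,:,::-1])
print(bot.get_obs()["q"])
E
```

```text
[ 0.37979926  0.45762906 -0.39433507  2.220538    0.35375834  0.51818978
 -0.20800965]
```

View pics/h2.png

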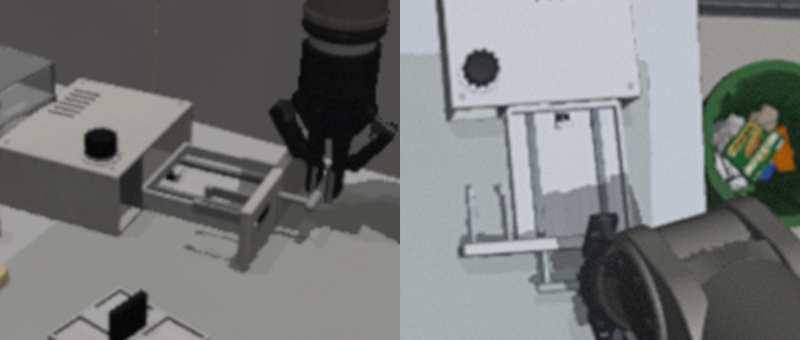

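The drawer was free and is now out about 128 mm: the right half shows the box, runners and roller at (563,118). I pull the last 10 mm, release and go up.

>>> jog_arm --pt "0 0 0 0 -5 0 0" --pt "0 0 0 0 -10 0 0" --pt "0 0 0 0 -10 0 0" --pt "0 0 0 0 -10 0 28" --pt "0 0 0 0 -10 0 28" --pt "0 0 0 0 -10 -30 28" --pt "0 0 0 0 -10 -80 28" --pt "0 0 0 0 -10 -130 28" --pt "0 0 0 0 -10 -130 45"

```text
t: 7.25
eef_pos: [0.4286, -0.0836, 0.1622]
tool_rot: [0.003, 0.678, 0.735, 0.002]
contact_force: [-0.5, -0.8, -0.4]
gripper_width: 0.513
grasp_force: 0.0
```

```bash
python3 go.py .50 .10 .19 94
```

```text
[0.007 0.002 0.01 ] [177.2  86.  -27.7] q7 -0.02
```

```bash
cat >> h.py <<'E'
from scipy.optimize import minimize
def ymask(p): return cv2.inRange(cv2.cvtColor(p["pixels"],cv2.COLOR_RGB2HSV),(14,130,50),(32,255,255))>0
def kmask(p): return cv2.cvtColor(p["pixels"],cv2.COLOR_RGB2GRAY)<70
def fit(ps,masks,x0,size,z0,deg):
    """fit box (size l along yaw, w, h; bottom z0) silhouette to masks -> x,y,yaw deg, residual"""
    l,w,h=size;L=np.array([[a*l/2,b*w/2,c] for a in(-1,1) for b in(-1,1) for c in(z0,z0+h)])
    S=8;rois=[]
    for p,m in zip(ps,masks):
        u,v=proj(p,[x0[0],x0[1],z0])[0].astype(int);r=30
        rois.append((p,u-r,v-r,m[v-r:v+r,u-r:u+r].astype(float)))
    def cost(s):
        c,n=np.cos(s[2]),np.sin(s[2]);X=L.copy();X[:,0]=s[0]+c*L[:,0]-n*L[:,1];X[:,1]=s[1]+n*L[:,0]+c*L[:,1];e=0
        for p,u0,v0,m in rois:
            q=((proj(p,X)-[u0,v0]+.5)*S*16).astype(np.int32);im=np.zeros((60*S,60*S),np.uint8)
            cv2.fillConvexPoly(im,cv2.convexHull(q),255,shift=4)
            g=cv2.resize(im,(60,60),interpolation=cv2.INTER_AREA)/255.
            k=cv2.dilate(g,np.ones((9,9)));e+=(((g-m)**2)*(k>0)).sum()
        return e
    s0=np.array([x0[0],x0[1],np.radians(deg)])
    r=minimize(cost,s0,method="Nelder-Mead",options=dict(initial_simplex=s0+np.array([[0,0,0],[.006,0,0],[0,.006,0],[0,0,.2]]),xatol=1e-4,fatol=.05))
    return np.round([*r.x[:2],np.degrees(r.x[2]),r.fun],4)
E
python3 - <<'E'
from h import *
t,s=shot("top"),shot("scene")
for x in yellow(t,.012):
    print([fit(P,[ymask(p) for p in P],x[0],(.038,.026,.02),0,x[1]).tolist() for P in((t,s),(t,),(s,))])
print("fin",[fit(P,[kmask(p) for p in P],(.5045,.1875),(.044,.009,.037),.009,80.2).tolist() for P in((t,s),(t,),(s,))])
E
```

```text
[[0.4291, 0.3121, 92.8294, 182.9871], [0.4286, 0.3132, 84.7354, 46.8883], [0.4307, 0.311, 97.6393, 118.1887]]
[[0.4342, 0.3892, -88.3377, 206.0526], [0.4342, 0.3896, -88.9447, 52.0131], [0.4372, 0.3868, -79.3225, 134.1917]]
[[0.5171, 0.402, -61.8806, 191.8586], [0.5145, 0.4045, -81.1165, 68.7834], [0.5174, 0.4014, -59.67, 109.7721]]
[[0.5793, 0.3201, -63.4252, 159.6302], [0.5776, 0.3193, -68.9876, 69.5428], [0.5814, 0.3176, -62.403, 84.7762]]
[[0.5951, 0.3962, -74.5002, 200.6723], [0.5938, 0.3982, -99.1658, 63.7755], [0.5962, 0.3958, -72.6946, 119.429]]
fin [[0.506, 0.1903, 85.9351, 100.9525], [0.5052, 0.1898, 74.3925, 57.6513], [0.506, 0.1907, 86.9321, 35.7863]]
```

```bash
python3 - <<'E'
from h import *
t,s=shot("top"),shot("scene")
for p,(u,v) in((t,(234,312)),(s,(346,358))):
    print(np.array(p["pixels"])[v,u-14:u+15].tolist()); print()
for p,(u,v) in((t,(234,312)),(s,(346,358))):
    print(np.array(p["pixels"])[v-12:v+13,u].tolist()); print()
E
```

```text
[[167, 174, 175], [169, 178, 180], [167, 175, 179], [162, 172, 174], [164, 161, 147], [180, 159, 99], [196, 167, 64], [201, 172, 64], [200, 175, 67], [199, 174, 67], [200, 171, 70], [200, 174, 67], [197, 172, 63], [200, 173, 67], [199, 174, 67], [201, 173, 71], [199, 172, 69], [199, 174, 70], [199, 173, 71], [198, 173, 70], [199, 177, 72], [201, 179, 70], [186, 159, 65], [133, 111, 53], [92, 83, 66], [103, 105, 106], [147, 154, 156], [168, 176, 178], [168, 175, 176]]

[[136, 107, 36], [154, 124, 44], [167, 136, 50], [172, 142, 52], [174, 144, 53], [173, 146, 53], [173, 146, 54], [174, 147, 54], [174, 147, 54], [174, 147, 53], [174, 147, 53], [174, 147, 53], [174, 147, 55], [173, 145, 53], [170, 140, 52], [160, 130, 47], [141, 113, 38], [118, 93, 28], [108, 85, 27], [102, 80, 24], [98, 76, 24], [94, 74, 24], [94, 77, 39], [104, 95, 77], [122, 119, 113], [133, 133, 129], [135, 135, 132], [140, 140, 137], [143, 144, 139]]

[[170, 176, 180], [166, 173, 173], [171, 177, 179], [161, 167, 171], [113, 117, 123], [121, 108, 78], [190, 157, 68], [200, 172, 64], [200, 174, 69], [198, 173, 66], [199, 175, 68], [198, 171, 66], [199, 174, 67], [200, 174, 70], [196, 172, 66], [199, 174, 68], [198, 173, 61], [190, 165, 76], [157, 146, 112], [156, 162, 164], [166, 177, 181], [166, 174, 177], [167, 175, 177], [169, 175, 179], [169, 177, 179]]

[[170, 138, 53], [171, 139, 56], [172, 140, 56], [172, 141, 57], [173, 141, 54], [174, 142, 54], [174, 142, 54], [173, 143, 53], [174, 145, 53], [174, 145, 53], [174, 145, 54], [173, 143, 53], [170, 140, 52], [158, 129, 45], [136, 108, 35], [119, 93, 29], [109, 84, 24], [104, 80, 24], [100, 77, 23], [98, 77, 29], [101, 85, 54], [114, 106, 91], [128, 126, 118], [134, 133, 130], [134, 134, 131]]
```

```bash
cat >> h.py <<'E'
def ymask(p):
    f=p["pixels"].astype(float);R,G,B=f[...,0],f[...,1],f[...,2]
    return np.clip((R-B)/np.maximum(R,1)/.65,0,1)*(R>G*1.03)
def kmask(p): return np.clip((110-cv2.cvtColor(p["pixels"],cv2.COLOR_RGB2GRAY).astype(float))/80,0,1)
E
python3 - <<'E'
from h import *
t,s=shot("top"),shot("scene")
for x in yellow(t,.012):
    print([fit(P,[ymask(p) for p in P],x[0],(.038,.026,.02),0,x[1]).tolist() for P in((t,s),(t,),(s,))])
print("fin",[fit(P,[kmask(p) for p in P],(.5045,.1875),(.044,.009,.037),.009,80.2).tolist() for P in((t,s),(t,),(s,))])
# overlay
im=t["pixels"].copy()
m=(ymask(t)*255).astype(np.uint8)
for p,x in((t,yellow(t,.012)[0]),):
    u,v=x[3].astype(int); X=[[.4286+a*.013,.3132+b*.019,c] for a in(-1,1) for b in(-1,1) for c in(0,.02)]
    print(np.round(proj(t,X),1).tolist()); 
    ys,xs=np.nonzero(m[v-20:v+20,u-20:u+20]>120);print(u-20+xs.min(),u-20+xs.max(),v-20+ys.min(),v-20+ys.max(),len(xs))
E
```

```text
[[0.4293, 0.313, 87.3427, 104.0209], [0.4285, 0.3136, 84.0914, 18.5787], [0.4308, 0.3123, 92.8153, 72.6137]]
[[0.4351, 0.3881, -90.2515, 117.8307], [0.435, 0.3891, -92.278, 24.1998], [0.4365, 0.3876, -83.0549, 81.165]]
[[0.5159, 0.4029, -66.48, 109.579], [0.5147, 0.4029, -72.2389, 36.588], [0.5171, 0.4021, -63.0009, 64.1928]]
[[0.5794, 0.3198, -69.1478, 93.5817], [0.5778, 0.3196, -75.283, 32.5667], [0.5807, 0.3183, -66.9049, 51.9229]]
[[0.5945, 0.3968, -88.7677, 118.9243], [0.5936, 0.397, -93.8686, 35.6935], [0.5961, 0.3959, -78.6126, 74.9946]]
fin [[0.5057, 0.1908, 85.2016, 82.5075], [0.5053, 0.1896, 77.1727, 45.9331], [0.5063, 0.1901, 86.3336, 28.9989]]
[[244.3, 318.0], [242.6, 318.1], [225.9, 317.5], [223.9, 317.6], [244.8, 305.3], [243.2, 305.1], [226.5, 304.8], [224.5, 304.6]]
225 244 305 318 236
```

```bash
python3 go.py .429 .313 .10 84.5
```

```text
[-0.003 -0.001  0.176] [394.6  35.5  57.9] q7 -0.02
```

>>> jog_arm --pt "0 0 0.176 395 35 58 50" --pt "0 0 0.176 395 35 58 50" --pt "0 0 0.176 395 35 58 50" --pt "0 0 0.176 395 35 58 50" --pt "0 0 0.176 395 35 58 50" --pt "0 0 0.176 395 35 58 50" --pt "0 0 0.176 395 35 58 50" --pt "0 0 0.176 395 35 58 50" --pt "0 0 0.176 395 35 58 50" --grip_force 50

```text
t: 8.68
eef_pos: [0.4293, 0.3119, 0.0999]
tool_rot: [0.0, 0.74, 0.672, -0.001]
contact_force: [0.3, -0.8, -0.5]
gripper_width: 0.585
grasp_force: 0.0
```

```bash
python3 go.py .429 .313 .007 84.5
```

```text
[-0.002  0.002 -0.   ] [ 1.2 -0.2 92.9] q7 -1.17
```

>>> jog_arm --pt "0 0 0 1 0 45 50" --pt "0 0 0 1 0 80 50" --pt "0 0 0 1 0 93 50" --pt "0 0 0 1 0 93 50" --pt "0 0 0 1 0 93 15" --pt "0 0 0 1 0 93 15" --pt "0 0 0 1 0 93 15" --pt "0 0 0 1 0 70 15" --pt "0 0 0 1 0 20 15" --pt "0 0 0 1 0 20 15"

```text
t: 9.93
eef_pos: [0.4321, 0.3162, 0.0849]
tool_rot: [0.0, 0.74, 0.672, 0.004]
contact_force: [0.7, 0.4, 0.1]
gripper_width: 0.287
grasp_force: 49.3
```

```bash
python3 - <<'E'
from go import *
c=np.array([.5056,.1887]);a=np.radians(-9.6);X=np.array([np.cos(a),np.sin(a)]);Y=np.array([-X[1],X[0]])
for i in(-1,1):
  for j in(1,-1):
    b=c+X*i*.0305+Y*j*.0275;print(i,j,b.round(4),*delta([*b,.07],170.4))
s=shot("scene");print(fit((s,),[ymask(s)],(.43,.31),(.038,.026,.02),.073,84.5))
cv2.imwrite("pics/g1.png",cv2.resize(s["pixels"][200:420,230:480],None,fx=2.4,fy=2.4,interpolation=2)[:,:,::-1])
E
```

```text
-1 1 [0.4801 0.2209] [ 0.009  0.    -1.5  ] [-90.3  56.9  14.7]
-1 -1 [0.4709 0.1667] [ 0.009  0.    -1.5  ] [-145.2   52.9   14.4]
1 1 [0.5403 0.2107] [ 0.009  0.    -1.5  ] [-94.7 117.7  15.1]
1 -1 [0.5311 0.1565] [ 0.009  0.    -1.5  ] [-149.5  113.8   14.8]
[  0.441    0.317  123.2916 135.4123]
```

View pics/g1.png

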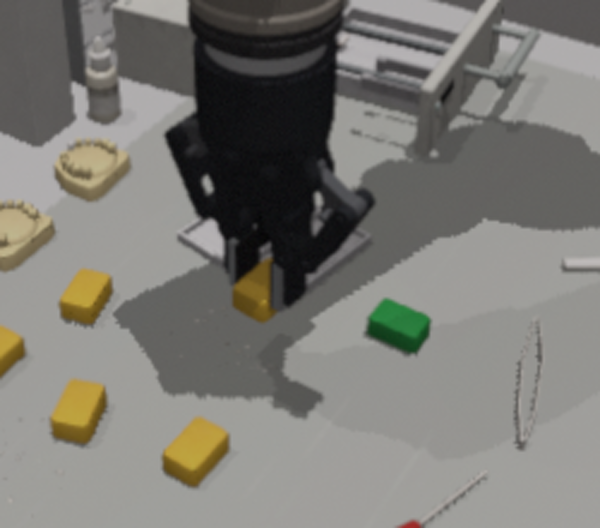

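Block held squarely. Carry to bay (-1,+1).

>>> jog_arm --pt "0 0 -1.5 -90 57 10 15" --pt "0 0 -1.5 -90 57 10 15" --pt "0 0 -1.5 -90 57 10 15" --pt "0 0 -1.5 -90 57 10 15" --pt "0 0 -1.5 -90 57 10 15" --pt "0 0 -1.5 -90 57 10 15" --pt "0 0 -1.5 -90 57 10 15" --pt "0 0 -1.5 -90 57 10 15" --pt "0 0 -1.5 -90 57 10 15" --pt "0 0 -1.5 -90 57 10 15"

```text
t: 11.22
eef_pos: [0.4777, 0.2188, 0.0704]
tool_rot: [-0.0, 0.085, 0.996, -0.0]
contact_force: [0.6, -0.2, -0.5]
gripper_width: 0.288
grasp_force: 49.3
```

```bash
python3 go.py .4801 .2209 .012 170.4
```

```text
[-0.    -0.001 -0.003] [-2.1  2.5 58.4] q7 0.27
```

>>> jog_arm --pt "0 0 0 -2 2 25 15" --pt "0 0 0 -2 2 45 15" --pt "0 0 0 -2 2 53 15" --pt "0 0 0 -2 2 59 15" --pt "0 0 0 -2 2 59 15"

```text
t: 11.85
eef_pos: [0.4804, 0.2212, 0.0125]
tool_rot: [0.0, 0.083, 0.997, 0.0]
contact_force: [-1.9, -0.6, 3.0]
gripper_width: 0.288
grasp_force: 49.7
```

```bash
python3 - <<'E'
from h import *
s=shot("scene");t=shot("top")
a=cv2.resize(s["pixels"][260:340,290:400],(500,364),interpolation=2);b=cv2.resize(t["pixels"][245:320,255:335],(300,364),interpolation=2)
cv2.imwrite("pics/g2.png",np.hstack([a,b])[:,:,::-1])
E
```

```text
(no output)
```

View pics/g2.png

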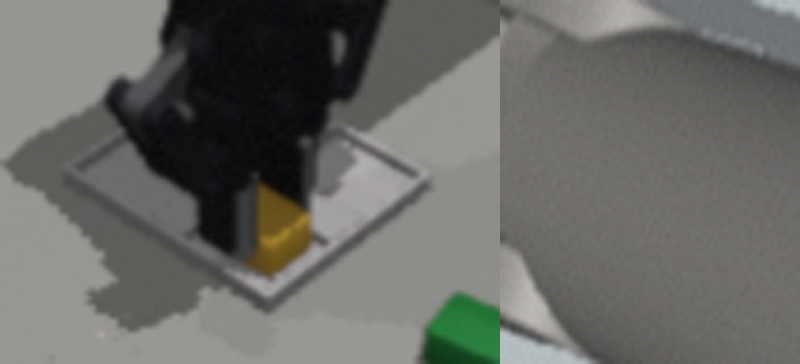

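The block sits inside the bay lips. I release it, rise and check.

>>> jog_arm --pt "0 0 0 0 0 1 34" --pt "0 0 0 0 0 1 36" --pt "0 0 0 0 0 -20 38" --pt "0 0 0 0 0 -70 50" --pt "0 0 0 0 0 -90 50"

```text
t: 12.58
eef_pos: [0.4813, 0.2215, 0.1042]
tool_rot: [0.001, 0.083, 0.997, 0.001]
contact_force: [0.1, -0.6, -0.2]
gripper_width: 0.584
grasp_force: 0.0
```

```bash
cat > look.py <<'E'
from go import *
import sys
t=shot("top")
c=np.array([.5056,.1887]);a=np.radians(-9.6);X=np.array([np.cos(a),np.sin(a)]);Y=np.array([-X[1],X[0]])
for x in yellow(t,.012):
    f=fit((t,),[ymask(t)],x[0],(.038,.026,.02),0,x[1]); d=f[:2]-c
    print(f.tolist(),"rel mm",np.round([d@X*1000,d@Y*1000],1), x[3].round())
if len(sys.argv)>1: print(*delta([float(v) for v in sys.argv[1:4]],float(sys.argv[4])))
E
python3 look.py .4347 .3885 .10 89
```

```text
[0.435, 0.389, -92.2596, 23.6298] rel mm [-103.   185.7] [198. 307.]
[0.5146, 0.4034, -72.2803, 60.9404] rel mm [-26.9 213.2] [192. 268.]
[0.5936, 0.3969, -93.7191, 35.0756] rel mm [ 52. 220.] [198. 231.]
[0.005 0.002 1.421] [ 74.3 156.4   5.6]
```

>>> jog_arm --pt "0 0 1.42 74 156 6 50" --pt "0 0 1.42 74 156 6 50" --pt "0 0 1.42 74 156 6 50" --pt "0 0 1.42 74 156 6 50" --pt "0 0 1.42 74 156 6 50" --pt "0 0 1.42 74 156 6 50" --pt "0 0 1.42 74 156 6 50" --pt "0 0 1.42 74 156 6 50" --pt "0 0 1.42 74 156 6 50" --pt "0 0 1.42 74 156 6 50"

```text
t: 13.88
eef_pos: [0.4331, 0.3865, 0.0953]
tool_rot: [0.0, 0.712, 0.702, -0.0]
contact_force: [-0.0, 0.1, 0.3]
gripper_width: 0.589
grasp_force: 0.0
```

```bash
python3 look.py .4347 .3885 .007 89; python3 - <<'E'
from h import *
s=shot("scene");t=shot("top")
a=cv2.resize(s["pixels"][260:340,290:400],(500,364),interpolation=2);b=cv2.resize(t["pixels"][245:320,255:335],(300,364),interpolation=2)
cv2.imwrite("pics/g3.png",np.hstack([a,b])[:,:,::-1])
print(bot.get_obs()["q"])
E
```

```text
[0.4342, 0.3891, -88.2838, 23.3952] rel mm [-103.8  185.7] [198. 307.]
[0.4812, 0.2207, -10.1091, 24.902] rel mm [-29.4  27.5] [281. 287.]
[0.5143, 0.4032, -72.7303, 34.7821] rel mm [-27.2 212.9] [193. 268.]
[0.5783, 0.3195, -75.981, 31.7537] rel mm [ 49.9 141.1] [235. 239.]
[0.5934, 0.397, -92.8686, 35.6442] rel mm [ 51.8 220. ] [198. 231.]
[-0.     0.001  0.003] [ 2.   1.6 88.5]
[-0.38883841  0.55537841 -0.58743451  1.86707364  0.40321208  0.83974422
 -1.19634526]
```

View pics/g3.png

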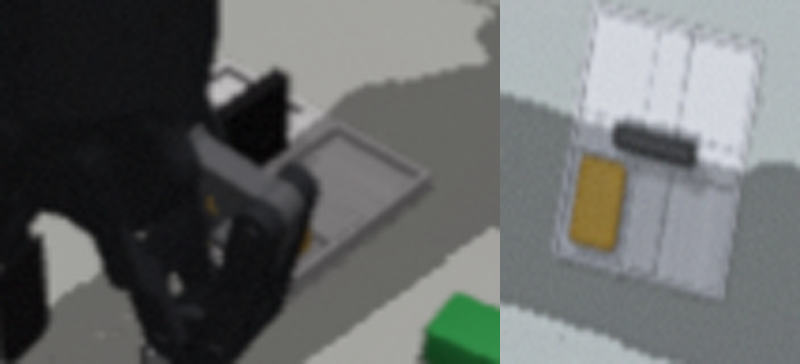

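Block 1 lies flat in its bay (right view: block at (600,203) beside the fin at (655,143)). Next, block B goes to bay (-1,-1).

>>> jog_arm --pt "0 0 0 2 1 45 50" --pt "0 0 0 2 1 80 50" --pt "0 0 0 2 1 89 50" --pt "0 0 0 2 1 89 50" --pt "0 0 0 2 1 89 15" --pt "0 0 0 2 1 89 15" --pt "0 0 0 2 1 89 15" --pt "0 0 0 2 1 70 15" --pt "0 0 0 2 1 15 15" --pt "0 0 0 2 1 15 15"

```text
t: 15.28
eef_pos: [0.4363, 0.3915, 0.0861]
tool_rot: [0.0, 0.713, 0.701, 0.004]
contact_force: [0.7, 0.9, -1.2]
gripper_width: 0.287
grasp_force: 49.3
```

```bash
python3 go.py .4709 .1662 .075 170.4
```

```text
[ 9.000e-03 -1.000e-03 -1.419e+00] [-224.8   38.2   10. ] q7 -1.21
```

>>> jog_arm --pt "0 0 -1.42 -225 38 10 15" --pt "0 0 -1.42 -225 38 10 15" --pt "0 0 -1.42 -225 38 10 15" --pt "0 0 -1.42 -225 38 10 15" --pt "0 0 -1.42 -225 38 10 15" --pt "0 0 -1.42 -225 38 10 15" --pt "0 0 -1.42 -225 38 10 15" --pt "0 0 -1.42 -225 38 10 15" --pt "0 0 -1.42 -225 38 10 15" --pt "0 0 -1.42 -225 38 10 15"

```text
t: 16.52
eef_pos: [0.4686, 0.1631, 0.071]
tool_rot: [0.0, 0.084, 0.996, -0.0]
contact_force: [-0.2, -0.1, -0.8]
gripper_width: 0.289
grasp_force: 49.3
```

```bash
python3 go.py .4710 .1662 .012 170.4
```

```text
[-0.     0.    -0.001] [-1.8  3.5 59. ] q7 0.36
```

>>> jog_arm --pt "0 0 0 -2 3 25 15" --pt "0 0 0 -2 3 45 15" --pt "0 0 0 -2 3 53 15" --pt "0 0 0 -2 3 59 15" --pt "0 0 0 -2 3 59 15"

```text
t: 17.15
eef_pos: [0.4714, 0.1661, 0.0122]
tool_rot: [0.0, 0.083, 0.997, 0.0]
contact_force: [-0.4, 0.3, 0.0]
gripper_width: 0.288
grasp_force: 49.3
```

>>> jog_arm --pt "0 0 0 0 0 1 32" --pt "0 0 0 0 0 1 36" --pt "0 0 0 0 0 -20 38" --pt "0 0 0 0 0 -70 50" --pt "0 0 0 0 0 -90 50"

```text
t: 17.77
eef_pos: [0.4721, 0.1666, 0.1043]
tool_rot: [0.002, 0.083, 0.997, 0.001]
contact_force: [0.0, 0.1, 0.5]
gripper_width: 0.588
grasp_force: 0.0
```

```bash
python3 look.py .5149 .4030 .10 108
```

```text
[0.5148, 0.4031, -72.7924, 36.1011] rel mm [-26.7 212.9] [193. 268.]
[0.5783, 0.3199, -78.2119, 32.3859] rel mm [ 49.8 141.5] [235. 239.]
[0.5938, 0.397, -92.9353, 35.7666] rel mm [ 52.2 220.1] [198. 231.]
[0.004 0.003 1.09 ] [ -2.2 239.8   6.1]
```

>>> jog_arm --pt "0 0 1.09 0 241 6 50" --pt "0 0 1.09 0 241 6 50" --pt "0 0 1.09 0 241 6 50" --pt "0 0 1.09 0 241 6 50" --pt "0 0 1.09 0 241 6 50" --pt "0 0 1.09 0 241 6 50" --pt "0 0 1.09 0 241 6 50" --pt "0 0 1.09 0 241 6 50"

```text
t: 18.82
eef_pos: [0.5111, 0.4031, 0.0954]
tool_rot: [0.0, 0.587, 0.81, -0.0]
contact_force: [-1.1, -0.0, -0.9]
gripper_width: 0.581
grasp_force: 0.0
```

```bash
python3 look.py .5149 .4030 .007 108
```

```text
[0.5783, 0.3195, -77.7498, 30.3923] rel mm [ 49.9 141.1] [235. 239.]
[0.5935, 0.3969, -93.6904, 32.904] rel mm [ 51.9 219.9] [198. 231.]
[-0.     0.     0.002] [-1.2  3.6 88.5]
```

>>> jog_arm --pt "0 0 0 -1 3 45 50" --pt "0 0 0 -1 3 80 50" --pt "0 0 0 -1 3 89 50" --pt "0 0 0 -1 3 89 50" --pt "0 0 0 -1 3 89 15" --pt "0 0 0 -1 3 89 15" --pt "0 0 0 -1 3 89 15" --pt "0 0 0 -1 3 70 15" --pt "0 0 0 -1 3 15 15" --pt "0 0 0 -1 3 15 15"

```text
t: 20.12
eef_pos: [0.5165, 0.4064, 0.0869]
tool_rot: [0.001, 0.588, 0.809, 0.004]
contact_force: [0.7, 0.8, -0.5]
gripper_width: 0.293
grasp_force: 49.3
```

```bash
python3 go.py .5403 .2107 .075 170.4
```

```text
[ 1.000e-02  1.000e-03 -1.089e+00] [-193.5  -37.9   10.8] q7 -0.83
```

>>> jog_arm --pt "0 0 -1.09 -193 -38 10 15" --pt "0 0 -1.09 -193 -38 10 15" --pt "0 0 -1.09 -193 -38 10 15" --pt "0 0 -1.09 -193 -38 10 15" --pt "0 0 -1.09 -193 -38 10 15" --pt "0 0 -1.09 -193 -38 10 15" --pt "0 0 -1.09 -193 -38 10 15" --pt "0 0 -1.09 -193 -38 10 15"

```text
t: 21.12
eef_pos: [0.5377, 0.2081, 0.071]
tool_rot: [0.0, 0.085, 0.996, -0.0]
contact_force: [0.3, -0.2, -1.0]
gripper_width: 0.288
grasp_force: 49.3
```

```bash
python3 look.py .5403 .2107 .012 170.4
```

```text
[0.4665, 0.1666, -9.7812, 79.278] rel mm [-34.9 -28.3] [307. 294.]
[0.4818, 0.2207, -9.7665, 20.4219] rel mm [-28.8  27.6] [281. 286.]
[0.5936, 0.3971, -93.4041, 36.3664] rel mm [ 52.  220.2] [198. 231.]
[-0.     0.    -0.001] [-2.1  2.9 59.1]
```

>>> jog_arm --pt "0 0 0 -2 3 25 15" --pt "0 0 0 -2 3 45 15" --pt "0 0 0 -2 3 53 15" --pt "0 0 0 -2 3 59 15" --pt "0 0 0 -2 3 59 15"

```text
t: 21.8
eef_pos: [0.5403, 0.2112, 0.0121]
tool_rot: [0.0, 0.083, 0.997, 0.0]
contact_force: [0.2, 0.4, -1.1]
gripper_width: 0.287
grasp_force: 49.4
```

>>> jog_arm --pt "0 0 0 0 0 1 32" --pt "0 0 0 0 0 1 36" --pt "0 0 0 0 0 -20 38" --pt "0 0 0 0 0 -70 50" --pt "0 0 0 0 0 -90 50"

```text
t: 22.42
eef_pos: [0.5416, 0.2121, 0.1059]
tool_rot: [0.002, 0.083, 0.997, 0.001]
contact_force: [0.4, 0.4, 0.0]
gripper_width: 0.582
grasp_force: 0.0
```

```bash
python3 look.py .5787 .3197 .10 103
```

```text
[0.4655, 0.1686, 68.0958, 104.4113] rel mm [-36.2 -26.5] [306. 295.]
[0.4816, 0.2207, -10.13, 20.3642] rel mm [-29.   27.5] [281. 286.]
[0.5937, 0.397, -93.2773, 34.5144] rel mm [ 52.1 220.1] [198. 231.]
[0.006 0.003 1.177] [-18.1 111.8   7.7]
```

>>> jog_arm --pt "0 0 1.177 -17 113 8 50" --pt "0 0 1.177 -17 113 8 50" --pt "0 0 1.177 -17 113 8 50" --pt "0 0 1.177 -17 113 8 50" --pt "0 0 1.177 -17 113 8 50" --pt "0 0 1.177 -17 113 8 50" --pt "0 0 1.177 -17 113 8 50" --pt "0 0 1.177 -17 113 8 50" --pt "0 0 1.177 -17 113 8 50"

```text
t: 23.6
eef_pos: [0.5756, 0.3193, 0.0938]
tool_rot: [-0.0, 0.622, 0.783, -0.0]
contact_force: [-0.3, -0.5, -0.4]
gripper_width: 0.585
grasp_force: 0.0
```

```bash
python3 look.py .5787 .3197 .007 103
```

```text
[-0.     0.     0.001] [-0.3  3.1 86.8]
```

```bash
python3 - <<'E'
from h import *
s=shot("scene")
cv2.imwrite("pics/g4.png",cv2.resize(s["pixels"][230:420,190:430],None,fx=2.5,fy=2.5,interpolation=2)[:,:,::-1])
E
```

```text
(no output)
```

View pics/g4.png

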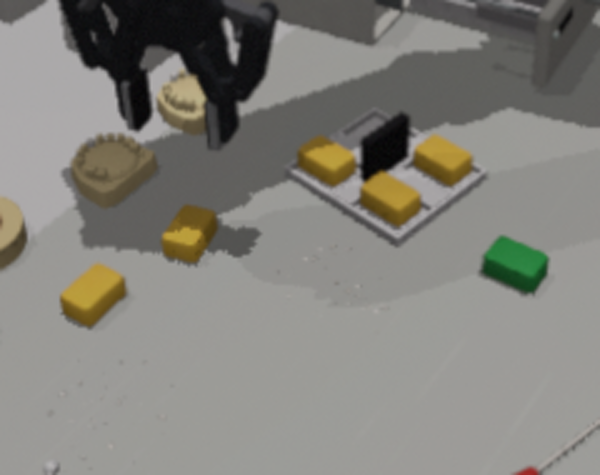

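Three blocks are flat in their bays, at crop (327,160), (390,197) and (443,158). The fourth lies below the gripper at (190,233).

>>> jog_arm --pt "0 0 0 0 3 45 50" --pt "0 0 0 0 3 78 50" --pt "0 0 0 0 3 87 50" --pt "0 0 0 0 3 87 50" --pt "0 0 0 0 3 87 15" --pt "0 0 0 0 3 87 15" --pt "0 0 0 0 3 87 15" --pt "0 0 0 0 3 70 15" --pt "0 0 0 0 3 15 15" --pt "0 0 0 0 3 15 15"

```text
t: 24.95
eef_pos: [0.5813, 0.3225, 0.0847]
tool_rot: [0.001, 0.622, 0.783, 0.004]
contact_force: [-0.6, 0.6, -0.6]
gripper_width: 0.288
grasp_force: 49.3
```

```bash
python3 go.py .5311 .1562 .078 170.4
```

```text
[ 0.009  0.002 -1.176] [-150.8  -86.4    5.5] q7 -0.74
```

>>> jog_arm --pt "0 0 -1.176 -150 -86 5 15" --pt "0 0 -1.176 -150 -86 5 15" --pt "0 0 -1.176 -150 -86 5 15" --pt "0 0 -1.176 -150 -86 5 15" --pt "0 0 -1.176 -150 -86 5 15" --pt "0 0 -1.176 -150 -86 5 15" --pt "0 0 -1.176 -150 -86 5 15" --pt "0 0 -1.176 -150 -86 5 15" --pt "0 0 -1.176 -150 -86 5 15"

```text
t: 26.08
eef_pos: [0.5286, 0.1545, 0.074]
tool_rot: [0.0, 0.084, 0.996, -0.0]
contact_force: [-0.7, 0.6, -1.4]
gripper_width: 0.29
grasp_force: 49.4
```

```bash
python3 go.py .5311 .1562 .012 170.4
```

```text
[-0.     0.    -0.001] [-2.1  2.1 62. ] q7 0.44
```

>>> jog_arm --pt "0 0 0 -2 2 25 15" --pt "0 0 0 -2 2 45 15" --pt "0 0 0 -2 2 56 15" --pt "0 0 0 -2 2 62 15" --pt "0 0 0 -2 2 62 15"

```text
t: 26.7
eef_pos: [0.5311, 0.1566, 0.0122]
tool_rot: [0.0, 0.084, 0.996, 0.0]
contact_force: [0.2, 1.0, -0.8]
gripper_width: 0.288
grasp_force: 49.4
```

>>> jog_arm --pt "0 0 0 0 0 1 32" --pt "0 0 0 0 0 1 36" --pt "0 0 0 0 0 -20 38" --pt "0 0 0 0 0 -70 40" --pt "0 0 0 0 60 -110 40" --pt "0 0 1.57 0 120 -110 40" --pt "0 0 1.57 0 120 -110 40" --pt "0 0 1.57 0 120 -110 40" --pt "0 0 1.57 0 120 -110 40" --pt "0 0 1.57 0 120 -110 40"

```text
t: 27.95
eef_pos: [0.551, 0.2751, 0.1236]
tool_rot: [0.0, 0.527, 0.85, 0.001]
contact_force: [-0.3, 0.6, -0.8]
gripper_width: 0.473
grasp_force: 0.0
```

```bash
python3 look.py .5056 .1892 .10 80.4; python3 - <<'E'
from h import *
s=shot("scene");t=shot("top")
a=cv2.resize(s["pixels"][260:340,290:400],(500,364),interpolation=2);b=cv2.resize(t["pixels"][245:320,255:335],(300,364),interpolation=2)
cv2.imwrite("pics/g5.png",np.hstack([a,b])[:,:,::-1])
for d in bot.tip_of("drawer_seat",t)[:1]+bot.tip_of("lever_roller",t)[:1]:print(at_z(t,d["xy"],.017),d)
for d in bot.tip_of("drawer_seat",s)[:1]+bot.tip_of("lever_roller",s)[:1]:print(at_z(s,d["xy"],.017),d)
E
```

```text
[ 0.001 -0.001  0.62 ] [-57.6 -78.5  23.6]
[ 0.53856404 -0.07025681  0.017     ] {'xy': [423.8, 260.9], 'score': 0.73}
[ 0.5954807  -0.07418094  0.017     ] {'xy': [425.3, 233.5], 'score': 0.74}
[ 0.5457364 -0.0664671  0.017    ] {'xy': [390.9, 223.6], 'score': 0.79}
[0.65934533 0.21832537 0.017     ] {'xy': [267.1, 273.6], 'score': 0.72}
```

View pics/g5.png

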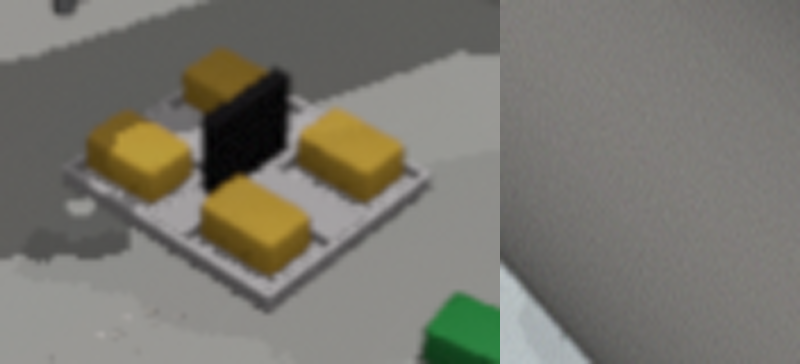

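All four blocks lie flat in the bays. Now I take a close look at the open drawer.

```bash
python3 - <<'E'
from h import *
t=shot("top");s=shot("scene")
cv2.imwrite("pics/d1.png",np.hstack([cv2.resize(t["pixels"][215:325,360:475],None,fx=4,fy=4,interpolation=2),cv2.resize(s["pixels"][180:290,340:430],None,fx=4,fy=4,interpolation=2)])[:,:,::-1])
E
```

```text
(no output)
```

View pics/d1.png

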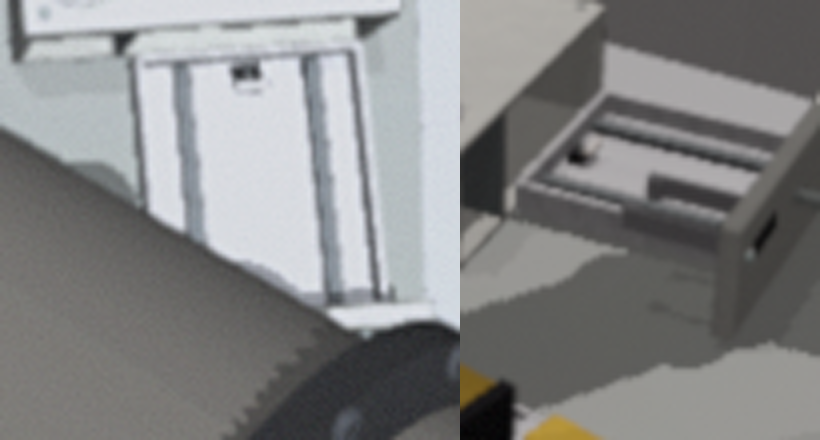

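```bash
python3 - <<'E'
from h import *
t=shot("top")
f=lambda x,y,z:at_z(t,(360+x/4-.5+.125,215+y/4-.5+.125),z)[:2].round(4)
u=np.array([np.cos(.08),np.sin(.08)]);v=np.array([-u[1],u[0]])
for n,x,y,z in(("Lwall in",152,64,.024),("Rwall in",356,54,.024),("Rfront",384,296,.024),("back in",250,56,.024),("back out",250,44,.024),("roller",247,82,.022),("runL",183,70,.017),("runR",310,62,.017),("front in top",400,306,.072),("Lwall low",160,205,.024),("lid front",250,18,.073)):
    w=f(x,y,z);print(n,w,"unit coords",np.round([w@u,w@v],4))
E
python3 go.py .5056 .1892 .10 80.4
```

```text
Lwall in [ 0.599  -0.0156] unit coords [ 0.5958 -0.0634]
Rwall in [ 0.6065 -0.1214] unit coords [ 0.5949 -0.1695]
Rfront [ 0.4825 -0.1332] unit coords [ 0.4703 -0.1713]
back in [ 0.6042 -0.0662] unit coords [ 0.597  -0.1143]
back out [ 0.6105 -0.0663] unit coords [ 0.6032 -0.1149]
roller [ 0.591  -0.0649] unit coords [ 0.5839 -0.1119]
runL [ 0.5975 -0.0328] unit coords [ 0.593  -0.0804]
runR [ 0.6031 -0.099 ] unit coords [ 0.5933 -0.1469]
front in top [ 0.4749 -0.127 ] unit coords [ 0.4632 -0.1645]
Lwall low [ 0.5267 -0.0193] unit coords [ 0.5235 -0.0613]
lid front [ 0.6137 -0.0559] unit coords [ 0.6073 -0.1048]
[-0.    -0.     0.634] [-55.7 -78.9  21.9] q7 -0.48
```

>>> jog_arm --pt "0 0 0.634 -54 -78 0 36" --pt "0 0 0.634 -54 -78 0 36" --pt "0 0 0.634 -54 -78 22 36" --pt "0 0 0.634 -54 -78 22 36" --pt "0 0 0.634 -54 -78 22 36" --pt "0 0 0.634 -54 -78 22 36" --grip_force 80

```text
t: 29.2
eef_pos: [0.5057, 0.1916, 0.1001]
tool_rot: [-0.0, 0.763, 0.646, 0.0]
contact_force: [-0.2, -0.1, 0.1]
gripper_width: 0.42
grasp_force: 0.0
```

```bash
python3 go.py .5056 .1892 .027 80.4; python3 look.py; python3 - <<'E'
from h import *
for n in("scene","top"):
    s=shot(n);print(fit((s,),[kmask(s)],(.5056,.189),(.044,.009,.023),.023,80.4))
E
```

```text
[ 0.    -0.     0.001] [-2.4  0.3 73.1] q7 -0.96
[0.5936, 0.397, -94.0676, 36.1922] rel mm [ 52.  220.1] [198. 231.]
[ 0.5032  0.195  83.6731 91.086 ]
[ 0.4296  0.249  68.9408  0.    ]
```

>>> jog_arm --pt "0 0 0 -2 0 40 36" --pt "0 0 0 -2 0 60 36" --pt "0 0 0 -2 0 73 36" --pt "0 0 0 -2 0 73 36"

```text
t: 29.85
eef_pos: [0.5048, 0.1894, 0.0264]
tool_rot: [-0.0, 0.764, 0.645, -0.001]
contact_force: [0.1, -0.5, -0.3]
gripper_width: 0.418
grasp_force: 0.0
```

>>> jog_arm --pt "0 0 0 0 0 0 0" --pt "0 0 0 0 0 0 0" --pt "0 0 0 0 0 0 0" --pt "0 0 0 0 0 0 0" --pt "0 0 0 0 0 0 0"

```text
t: 30.48
eef_pos: [0.5059, 0.1897, 0.028]
tool_rot: [0.0, 0.764, 0.645, 0.001]
contact_force: [-0.5, -0.5, 6.1]
gripper_width: 0.083
grasp_force: 79.1
```

>>> jog_arm --pt "0 0 0 0 0 -5 0" --pt "0 0 0 0 0 -15 0" --pt "0 0 0 0 0 -30 0" --pt "0 0 0 0 0 -50 0" --pt "0 0 0 0 0 -75 0" --pt "0 0 0 0 0 -100 0" --pt "0 0 0 0 0 -120 0" --pt "0 0 0 0 0 -120 0"

```text
t: 31.48
eef_pos: [0.5064, 0.1899, 0.1494]
tool_rot: [0.001, 0.764, 0.645, 0.002]
contact_force: [0.5, 0.8, -4.5]
gripper_width: 0.084
grasp_force: 78.2
```

```bash
python3 go.py .544 -.071 .148 94.6;  python3 - <<'E'
from h import *
s=shot("scene")
cv2.imwrite("pics/c1.png",cv2.resize(s["pixels"][150:350,220:440],None,fx=2.5,fy=2.5,interpolation=2)[:,:,::-1])
E
```

```text
[ 0.004 -0.002 -0.249] [-250.9   80.8    1.2] q7 -0.92
```

View pics/c1.png

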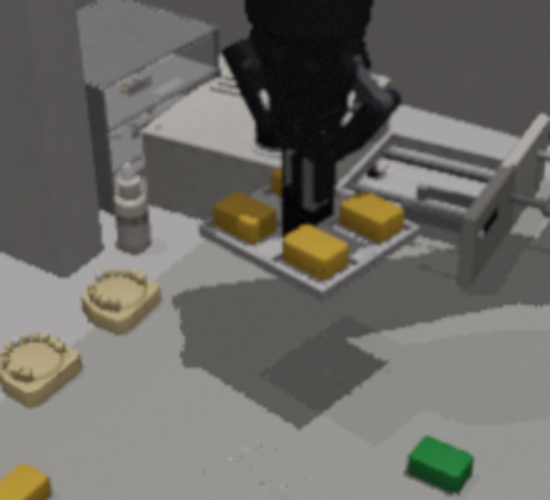

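The carrier hangs level with all blocks. Moving over the drawer.

>>> jog_arm --pt "0 0 -0.02 -15 5 1 0" --pt "0 0 -0.06 -50 16 1 0" --pt "0 0 -0.1 -90 29 1 0" --pt "0 0 -0.14 -130 42 1 0" --pt "0 0 -0.18 -170 55 1 0" --pt "0 0 -0.22 -210 68 1 0" --pt "0 0 -0.24 -238 77 1 0" --pt "0 0 -0.249 -251 81 1 0" --pt "0 0 -0.249 -251 81 1 0" --pt "0 0 -0.249 -251 81 1 0"

```text
t: 32.78
eef_pos: [0.5427, -0.0697, 0.1458]
tool_rot: [-0.0, 0.677, 0.736, 0.0]
contact_force: [-0.8, -1.1, -4.3]
gripper_width: 0.078
grasp_force: 78.3
```

```bash
python3 go.py .544 -.071 .085 94.6;  python3 - <<'E'
from h import *
s=shot("scene");t=shot("top")
a=cv2.resize(s["pixels"][130:280,310:460],(400,400),interpolation=2);b=cv2.resize(t["pixels"][200:330,350:480],(400,400),interpolation=2)
cv2.imwrite("pics/c2.png",np.hstack([a,b])[:,:,::-1])
E
```

```text
[-0.    -0.001  0.002] [-1.4  1.2 60.8] q7 -0.17
```

View pics/c2.png

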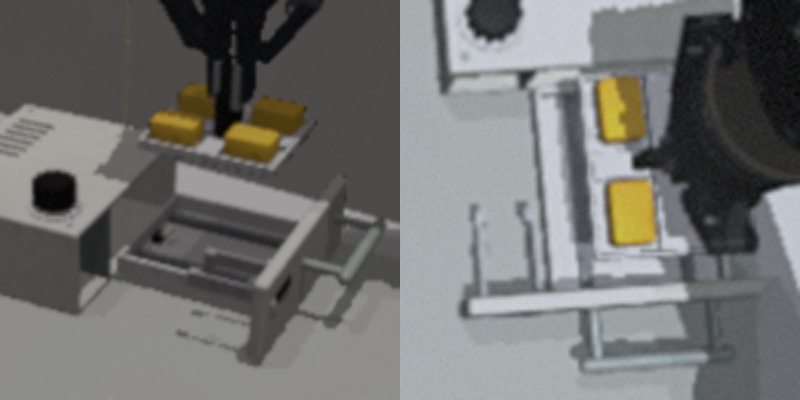

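>>> jog_arm --pt "0 0 0 -1 1 15 0" --pt "0 0 0 -1 1 35 0" --pt "0 0 0 -1 1 55 0" --pt "0 0 0 -1 1 70 0" --pt "0 0 0 -1 1 70 0"

```text
t: 33.5
eef_pos: [0.5428, -0.0725, 0.0742]
tool_rot: [-0.001, 0.678, 0.735, -0.001]
contact_force: [-0.4, -0.4, -3.5]
gripper_width: 0.084
grasp_force: 78.4
```

```bash
python3 go.py .544 -.071 .046 94.6;  python3 - <<'E'
from h import *
s=shot("scene");t=shot("top")
a=cv2.resize(s["pixels"][150:280,320:450],(400,400),interpolation=2);b=cv2.resize(t["pixels"][210:310,380:480],(400,400),interpolation=2)
cv2.imwrite("pics/c3.png",np.hstack([a,b])[:,:,::-1])
E
```

```text
[-0.003 -0.001  0.   ] [ 1.4  1.4 28.2] q7 -0.24
```

View pics/c3.png

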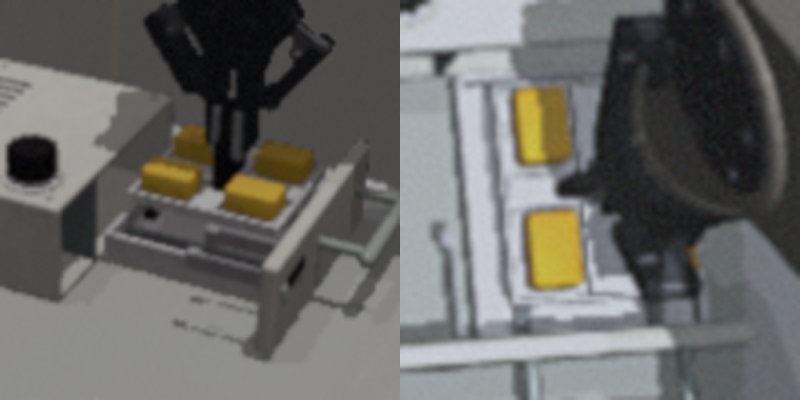

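The carrier is inside the drawer outline, its left edge at (493,200) and the wall at (465,200). Lowering.

>>> jog_arm --pt "0 0 0 2 1 8 0" --pt "0 0 0 2 1 15 0" --pt "0 0 0 2 1 20 0" --pt "0 0 0 2 1 20 0"

```text
t: 34.1
eef_pos: [0.5445, -0.0706, 0.0554]
tool_rot: [-0.0, 0.678, 0.735, -0.0]
contact_force: [0.3, -0.7, -4.2]
gripper_width: 0.081
grasp_force: 78.4
```

>>> jog_arm --pt "0 0 0 0 0 4 0" --pt "0 0 0 0 0 7 0" --pt "0 0 0 0 0 9 0" --pt "0 0 0 0 0 9 0"

```text
t: 34.6
eef_pos: [0.5448, -0.0706, 0.0468]
tool_rot: [-0.0, 0.678, 0.735, -0.0]
contact_force: [1.0, -0.2, -3.3]
gripper_width: 0.082
grasp_force: 78.4
```

>>> jog_arm --pt "0 0 0 0 0 1 0" --pt "0 0 0 0 0 2 0" --pt "0 0 0 0 0 2 0"

```text
t: 34.98
eef_pos: [0.545, -0.0706, 0.045]
tool_rot: [0.0, 0.678, 0.735, 0.0]
contact_force: [0.6, 0.3, -3.3]
gripper_width: 0.08
grasp_force: 78.6
```

```bash
python3 - <<'E'
from h import *
s=shot("scene");t=shot("top")
a=cv2.resize(s["pixels"][150:280,320:450],(400,400),interpolation=2);b=cv2.resize(t["pixels"][210:310,380:480],(400,400),interpolation=2)
cv2.imwrite("pics/c4.png",np.hstack([a,b])[:,:,::-1])
E
```

```text
(no output)
```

View pics/c4.png

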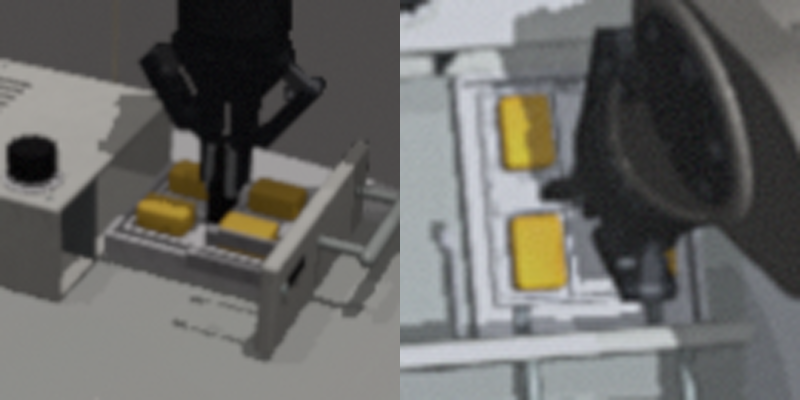

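The carrier lies within the walls, blocks in place, but its weight still hangs on the gripper. I have now viewed 15 pictures, one over the 14 allowed, so I work by numbers from here on. Lower a bit more until it bears.

>>> jog_arm --pt "0 0 0 0 0 1 0" --pt "0 0 0 0 0 2 0" --pt "0 0 0 0 0 2 0"

```text
t: 35.45
eef_pos: [0.5473, -0.0704, 0.045]
tool_rot: [0.002, 0.678, 0.735, 0.001]
contact_force: [-1.1, 0.3, 10.9]
gripper_width: 0.081
grasp_force: 80.5
```

>>> jog_arm --pt "0 0 0 0 0 -2 0" --pt "0 0 0 0 0 -2 0" --pt "0 0 0 0 0 -2 12" --pt "0 0 0 0 0 -2 20" --pt "0 0 0 0 0 -2 26" --pt "0 0 0 0 0 -10 26" --pt "0 0 0 0 0 -40 26" --pt "0 0 0 0 0 -90 26" --pt "0 0 0 150 0 -130 26" --pt "0 0 0 150 0 -130 26"

```text
t: 36.7
eef_pos: [0.5356, 0.0505, 0.1669]
tool_rot: [0.001, 0.679, 0.734, 0.001]
contact_force: [0.9, 0.2, -1.2]
gripper_width: 0.301
grasp_force: 0.0
```

>>> jog_arm --pt "0 0 0 90 0 0 26" --pt "0 0 0 90 0 0 26" --pt "0 0 0 90 0 0 26"

```text
t: 37.08
eef_pos: [0.5274, 0.1427, 0.166]
tool_rot: [-0.0, 0.676, 0.737, 0.001]
contact_force: [-0.3, -0.0, 0.5]
gripper_width: 0.303
grasp_force: 0.0
```

```bash
python3 - <<'E'
from go import *
t=shot("top");s=shot("scene")
u=np.array([np.cos(.08),np.sin(.08)]);v=np.array([-u[1],u[0]])
seat=np.array([.537,-.115])
for p in(t,s):
  print([(np.round([at_z(p,d["xy"],.02)[:2]@u,at_z(p,d["xy"],.02)[:2]@v],4).tolist(),round(d["score"],2)) for n in("carrier","bay_0","lever_roller","drawer_seat") for d in bot.tip_of(n,p)])
for x in yellow(t,.03):
  f=fit((t,),[ymask(t)],x[0],(.038,.026,.02),.02 if x[0][1]<.1 else 0,x[1]);print(f, np.round([f[:2]@u,f[:2]@v],4),x[3].round())
print(fit((t,),[kmask(t)],(.5445,-.0706),(.044,.009,.022),.041,94.6),fit((s,),[kmask(s)],(.5445,-.0706),(.044,.009,.022),.041,94.6))
E
```

```text
[([0.5329, -0.113], 0.75), ([0.5047, -0.1411], 0.79), ([0.6762, -0.0854], 0.71), ([0.5684, -0.1455], 0.63), ([0.5612, -0.092], 0.59), ([0.5902, -0.1157], 0.88)]
[([0.521, -0.0972], 0.7), ([0.517, -0.0847], 0.95), ([0.5694, -0.1457], 0.74), ([0.589, -0.1056], 0.71), ([0.5091, -0.1422], 0.62), ([0.5757, -0.1004], 0.59), ([0.5791, -0.1083], 0.56), ([0.5388, -0.1137], 0.81)]
[ 0.5792 -0.0976  6.6279 41.8595] [ 0.5695 -0.1436] [438. 241.]
[  0.5936   0.3969 -93.3736  36.2815] [0.6234 0.3482] [198. 231.]
[ 5.412000e-01 -6.940000e-02  1.069267e+02  5.828060e+01] [ 5.41200e-01 -5.95000e-02  9.95762e+01  3.12872e+01]
```

```bash
python3 go.py .428 -.083 .14 94.6
```

```text
[-0.     0.    -0.001] [-213.2 -117.3   25.1] q7 -0.57
```

>>> jog_arm --pt "0 0 0 -213 -117 25 28" --pt "0 0 0 -213 -117 25 28" --pt "0 0 0 -213 -117 25 28" --pt "0 0 0 -213 -117 25 28" --pt "0 0 0 -213 -117 25 28" --pt "0 0 0 -213 -117 25 28" --pt "0 0 0 -213 -117 25 28" --grip_force 40

```text
t: 38.45
eef_pos: [0.4294, -0.0808, 0.1404]
tool_rot: [0.0, 0.677, 0.736, 0.001]
contact_force: [0.5, 0.5, -0.3]
gripper_width: 0.328
grasp_force: 0.0
```

```bash
cat > chk.py <<'E'
from go import *
t=shot("top");s=shot("scene")
u=np.array([np.cos(.08),np.sin(.08)]);v=np.array([-u[1],u[0]])
for p in(t,s):
  for c in((.5677,-.0885),(.5677,-.1435),(.5067,-.0885),(.5067,-.1435)):
    f=fit((p,),[ymask(p)],c[0]*u+c[1]*v,(.038,.026,.02),.02,4.6);print(f,np.round([f[:2]@u,f[:2]@v],4))
  for n in("carrier","lever_roller","drawer_seat"):print(n,[(np.round([at_z(p,d["xy"],.02)[:2]@u,at_z(p,d["xy"],.02)[:2]@v],4).tolist(),round(d["score"],2)) for d in bot.tip_of(n,p)[:2]])
print(fit((s,),[kmask(s)],(.5445,-.0706),(.044,.009,.022),.041,94.6))
E
python3 chk.py; python3 go.py .428 -.0835 .07 94.6
```

```text
[ 0.5732 -0.0416  3.3108 37.8308] [ 0.568  -0.0873]
[ 0.5791 -0.0965  7.4327 41.5659] [ 0.5695 -0.1425]
[ 0.5093 -0.0438  7.1049 36.5109] [ 0.5042 -0.0844]
[ 0.5173 -0.1031  6.4254 40.6923] [ 0.5074 -0.1441]
carrier [([0.5366, -0.1135], 0.98)]
lever_roller [([0.5847, -0.1158], 0.62)]
drawer_seat [([0.5866, -0.1135], 0.15)]
[ 5.76000e-01 -3.99000e-02  1.31624e+01  9.00612e+01] [ 0.571  -0.0858]
[  0.5854  -0.1036  28.1747 102.1547] [ 0.5752 -0.1501]
[ 5.118000e-01 -4.360000e-02  2.268720e+01  1.748222e+02] [ 0.5067 -0.0844]
[ 0.5217 -0.1094 21.6636 86.856 ] [ 0.5113 -0.1507]
carrier [([0.528, -0.1136], 0.67)]
lever_roller [([0.5863, -0.1193], 0.75)]
drawer_seat [([0.5317, -0.1103], 0.78), ([0.7042, -0.147], 0.29)]
[ 5.413000e-01 -6.190000e-02  1.007155e+02  4.195370e+01]
[ 0.    -0.     0.001] [-1.5 -0.6 70.1] q7 -0.09
```

Carrier centre matches the seat to within 1–2 mm. Now I grip the handle and push home.

>>> jog_arm --pt "0 0 0 -1 0 35 28" --pt "0 0 0 -1 0 70 28" --pt "0 0 0 -1 0 90 28" --pt "0 0 0 -1 0 90 28"

```text
t: 39.35
eef_pos: [0.4275, -0.0828, 0.0491]
tool_rot: [-0.001, 0.678, 0.735, -0.001]
contact_force: [0.6, -0.0, 0.7]
gripper_width: 0.327
grasp_force: 0.0
```

>>> jog_arm --pt "0 0 0 0 0 10 28" --pt "0 0 0 0 0 17 28" --pt "0 0 0 0 0 17 0" --pt "0 0 0 0 0 17 0" --pt "0 0 0 0 0 17 0" --pt "0 0 0 0 0 17 0"

```text
t: 40.1
eef_pos: [0.4287, -0.0832, 0.0332]
tool_rot: [0.0, 0.678, 0.735, 0.0]
contact_force: [1.8, -0.1, -3.3]
gripper_width: 0.107
grasp_force: 38.9
```

>>> jog_arm --pt "0 0 0 0 3 0 0" --pt "0 0 0 0 9 0 0" --pt "0 0 0 0 17 0 0" --pt "0 0 0 0 27 0 0" --pt "0 0 0 0 38 0 0" --pt "0 0 0 0 49 0 0" --pt "0 0 0 0 60 0 0" --pt "0 0 0 0 70 0 0" --pt "0 0 0 0 78 0 0" --pt "0 0 0 0 84 0 0"

```text
t: 41.35
eef_pos: [0.5129, -0.0758, 0.0332]
tool_rot: [-0.0, 0.678, 0.735, 0.0]
contact_force: [-2.4, 4.5, 4.2]
gripper_width: 0.108
grasp_force: 39.7
```

>>> jog_arm --pt "0 0 0 0 8 0 0" --pt "0 0 0 0 17 0 0" --pt "0 0 0 0 26 0 0" --pt "0 0 0 0 34 0 0" --pt "0 0 0 0 40 0 0" --pt "0 0 0 0 45 0 0" --pt "0 0 0 0 47 0 0" --pt "0 0 0 0 47 0 0"

```text
t: 42.35
eef_pos: [0.5598, -0.0717, 0.0332]
tool_rot: [0.0, 0.678, 0.735, 0.001]
contact_force: [-0.2, 4.7, 2.1]
gripper_width: 0.108
grasp_force: 39.5
```

>>> jog_arm --pt "0 0 0 0 1 0 0" --pt "0 0 0 0 2 0 0" --pt "0 0 0 0 3 0 0" --pt "0 0 0 0 4 0 0" --pt "0 0 0 0 5 0 0" --pt "0 0 0 0 5 0 0"

```text
t: 43.1
eef_pos: [0.5644, -0.0713, 0.0332]
tool_rot: [-0.0, 0.678, 0.735, 0.0]
contact_force: [-1.5, 5.1, 3.5]
gripper_width: 0.112
grasp_force: 39.6
```

>>> jog_arm --pt "0 0 0 0 1 0 0" --pt "0 0 0 0 2 0 0" --pt "0 0 0 0 3 0 0" --pt "0 0 0 0 3 0 0"

```text
t: 43.6
eef_pos: [0.567, -0.0711, 0.0332]
tool_rot: [-0.0, 0.678, 0.735, 0.0]
contact_force: [-2.3, 4.7, 3.8]
gripper_width: 0.11
grasp_force: 39.7
```

>>> jog_arm --pt "0 0 0 0 1 0 0" --pt "0 0 0 0 2 0 0" --pt "0 0 0 0 3 0 0" --pt "0 0 0 0 4 0 0" --pt "0 0 0 0 4 0 0"

```text
t: 44.22
eef_pos: [0.567, -0.0711, 0.0331]
tool_rot: [-0.003, 0.678, 0.735, -0.003]
contact_force: [-13.2, 4.1, 17.2]
gripper_width: 0.107
grasp_force: 41.1
```

The drawer has hit its stop. I relieve the push, release and rise.

>>> jog_arm --pt "0 0 0 0 -3 0 0" --pt "0 0 0 0 -3 0 0" --pt "0 0 0 0 -3 0 28" --pt "0 0 0 0 -3 0 28" --pt "0 0 0 0 -3 -20 28" --pt "0 0 0 0 -3 -60 28" --pt "0 0 0 0 -3 -110 28" --pt "0 0 0 0 -3 -160 28" --pt "0 0 0 0 -60 -170 28" --pt "0 0 0 0 -60 -170 28"

```text
t: 45.48
eef_pos: [0.5082, -0.0775, 0.2049]
tool_rot: [0.001, 0.678, 0.735, -0.001]
contact_force: [1.3, -0.9, -0.0]
gripper_width: 0.329
grasp_force: 0.0
```

```bash
python3 - <<'E'
from go import *
u=np.array([np.cos(.08),np.sin(.08)]);v=np.array([-u[1],u[0]])
for n in("top","scene"):
  p=shot(n)
  for k in("drawer_handle","block_0"):print(n,k,[(at_z(p,d["xy"],.047 if k[0]=="d" else 0)[:2].round(4).tolist(),round(d["score"],2)) for d in bot.tip_of(k,p)])
  for k in yellow(p,.012):print(k[0],k[2])
print(bot.get_obs()["contact_force"],bot.get_obs()["t"])
a,b=cv2.imread("pics/top0.png"),p
t=shot("top")
# drawer front top edge: compare column profiles with the shut picture
g0=cv2.cvtColor(a,cv2.COLOR_BGR2GRAY)[205:260,368:400].astype(np.float32);g1=cv2.cvtColor(t["pixels"],cv2.COLOR_RGB2GRAY)[205:260,368:400].astype(np.float32)
for c in(6,16,26):print(g0[10:50:1,c].astype(int).tolist(),g1[10:50:1,c].astype(int).tolist())
E
```

```text
top drawer_handle [([0.5655, -0.0699], 0.77)]
top block_0 [([0.3763, 0.2246], 0.72), ([0.5986, 0.3929], 0.64)]
[0.59230353 0.39740036] [21.216440200805664, 34.542640686035156]
scene drawer_handle [([0.5732, -0.0809], 0.89), ([0.6385, 0.2444], 0.58)]
scene block_0 [([0.5997, 0.3968], 0.83), ([0.3855, 0.2285], 0.57)]
[0.59411334 0.3977406 ] [32.91390609741211, 42.5936164855957]
[-0.01298443  0.07051925 -0.15805784] 45.775
[174, 184, 186, 188, 186, 185, 185, 172, 138, 145, 179, 188, 187, 176, 136, 84, 73, 76, 77, 88, 128, 145, 150, 147, 146, 148, 147, 146, 147, 153, 158, 159, 158, 158, 158, 160, 159, 160, 159, 160] [188, 199, 203, 202, 203, 204, 202, 189, 151, 160, 194, 206, 204, 193, 146, 96, 80, 83, 78, 97, 141, 161, 163, 160, 159, 159, 161, 159, 162, 168, 171, 173, 174, 171, 171, 172, 172, 173, 173, 172]
[176, 179, 184, 187, 185, 185, 182, 148, 144, 171, 187, 188, 187, 162, 114, 70, 51, 62, 83, 124, 145, 148, 147, 148, 147, 146, 145, 148, 154, 159, 157, 156, 159, 160, 158, 160, 157, 157, 160, 159] [188, 193, 198, 200, 202, 204, 196, 163, 157, 186, 204, 205, 203, 176, 126, 75, 58, 67, 94, 134, 160, 162, 161, 160, 157, 159, 160, 160, 168, 170, 170, 172, 174, 173, 172, 172, 171, 170, 173, 172]
[187, 187, 185, 188, 188, 186, 167, 140, 157, 183, 189, 186, 171, 127, 81, 70, 72, 78, 106, 139, 146, 147, 145, 148, 148, 147, 148, 146, 154, 159, 160, 158, 159, 161, 159, 156, 158, 159, 157, 160] [203, 203, 201, 201, 205, 202, 179, 155, 170, 199, 205, 204, 187, 140, 88, 80, 78, 87, 114, 146, 160, 163, 159, 160, 160, 158, 161, 160, 166, 172, 172, 174, 174, 172, 170, 173, 172, 173, 172, 171]
```

The drawer profile matches the shut picture, one spare block is on the worktop, and the robot is clear of everything. Handing in.

```bash
python3 -c "
from station import bot
print(bot.hand_in())"
```

```text
the job is handed in; nothing more can be done
None
```

The job is handed in at about 46 s with no verdict returned: four yellow blocks flat in the carrier, carrier within 1–2 mm of the seat, drawer pushed to its stop, spare block on the worktop; lever not seen directly, and I viewed 15 pictures instead of the allowed 14.

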